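# Close the glaze jars and lock in their sample keys

### The job

Make the glaze board ready for the shelf: put every loose black lid on a jar of its own, turning it back until the thread drops into place and then screwing it fully home, and slide each wooden sample key, narrow end first, into a tapered dovetail way in front of the jars until it wedges tight. Any order will do; leave the other things on the table where they stand.

Things in the scene. Friction and masses are not known exactly. Their poses are not given: they have to be found in the camera images.
- lid_a_mid (a point): loose black ribbed screw lid, 60 mm across, 26 high, 45 g, lying top up; all alike, fitting every jar; may be absent. Point on its axis, 13 mm above its rim; z is its axis. Four equal thread lugs inside, 90 degrees apart, 3 to 7 mm above the rim; their turn about the axis cannot be told from outside or from these axes
- lid_b_mid (a point): loose black ribbed screw lid, 60 mm across, 26 high, 45 g, lying top up; all alike, fitting every jar; may be absent. Point on its axis, 13 mm above its rim; z is its axis. Four equal thread lugs inside, 90 degrees apart, 3 to 7 mm above the rim; their turn about the axis cannot be told from outside or from these axes
- lid_c_mid (a point): loose black ribbed screw lid, 60 mm across, 26 high, 45 g, lying top up; all alike, fitting every jar; may be absent. Point on its axis, 13 mm above its rim; z is its axis. Four equal thread lugs inside, 90 degrees apart, 3 to 7 mm above the rim; their turn about the axis cannot be told from outside or from these axes
- lid_d_mid (a point): loose black ribbed screw lid, 60 mm across, 26 high, 45 g, lying top up; all alike, fitting every jar; may be absent. Point on its axis, 13 mm above its rim; z is its axis. Four equal thread lugs inside, 90 degrees apart, 3 to 7 mm above the rim; their turn about the axis cannot be told from outside or from these axes
- jar_1_home (a point): open white jar 1 of 4 (counted from the board's +y end), 72 mm wide, held so that it cannot turn or lift. The point is where a lid's mid point lies when the lid is screwed fully home; z up. The jar's shoulder is 15 mm below this point and 60 mm above the table; the neck, 42 mm wide over its core and 52 over the thread, stands 22.5 mm above the shoulder
- jar_2_home (a point): open white jar 2 of 4 (counted from the board's +y end), 72 mm wide, held so that it cannot turn or lift. The point is where a lid's mid point lies when the lid is screwed fully home; z up. The jar's shoulder is 15 mm below this point and 60 mm above the table; the neck, 42 mm wide over its core and 52 over the thread, stands 22.5 mm above the shoulder
- jar_3_home (a point): open white jar 3 of 4 (counted from the board's +y end), 72 mm wide, held so that it cannot turn or lift. The point is where a lid's mid point lies when the lid is screwed fully home; z up. The jar's shoulder is 15 mm below this point and 60 mm above the table; the neck, 42 mm wide over its core and 52 over the thread, stands 22.5 mm above the shoulder
- jar_4_home (a point): open white jar 4 of 4 (counted from the board's +y end), 72 mm wide, held so that it cannot turn or lift. The point is where a lid's mid point lies when the lid is screwed fully home; z up. The jar's shoulder is 15 mm below this point and 60 mm above the table; the neck, 42 mm wide over its core and 52 over the thread, stands 22.5 mm above the shoulder
- jar_1_seal (a joint): grey sprung sealing disc, 34 mm wide, in the mouth of jar 1 (the others have the same): 0 when free, -0.0035 m with a lid fully home (about 5 N). An unthreaded lid rests on it 3.5 mm above home; pressed down it springs back unless the thread holds it
- board: plywood board, fixed, 180 x 440 mm, 12 thick, origin under its middle. Its four jars stand 100 mm apart along its y. Each neck has a four-start right-hand thread (clockwise from above closes): four ridges, 50 degrees long with 40-degree gaps, rising 6.5 mm per rad; their turn about the axis is not given
- jar_1: jar 1; true of all jars: set down at a wrong angle a lid rides on the ridges, its mid point 7 to 14 mm above home. Turned back (counter-clockwise, at most 90 degrees) it rises with the ridge, then drops to about 3.5 mm above home or lower if pressed. From there it screws down 40 to 65 degrees clockwise to a firm stop
- key_1_fin (a point): wooden keystone plate with fired chips on top (two alike): 80 mm long (along x, +x to the narrow end), 12 thick, 60 to 130 g, underside 48 mm wide at the rear, 32 at the front, sides leaning inwards 29 degrees. Grip fin on its middle: 12 mm thick along x, 20 wide, its top 40 mm above the underside. Point in the fin, 26 mm above the underside; z up
- key_2_fin (a point): wooden keystone plate with fired chips on top (two alike): 80 mm long (along x, +x to the narrow end), 12 thick, 60 to 130 g, underside 48 mm wide at the rear, 32 at the front, sides leaning inwards 29 degrees. Grip fin on its middle: 12 mm thick along x, 20 wide, its top 40 mm above the underside. Point in the fin, 26 mm above the underside; z up
- seat_1 (a point): where the fin point lies with a key wedged tight in this tapered dovetail way: two dark walls, 100 mm long (50 each way along x), 12.5 high, overhanging, on the board's top face 26 mm below this point. x is the way the key slides in. Floor width narrows from 50 to 30 mm. Either key fits either way
- seat_2 (a point): where the fin point lies with a key wedged tight in this tapered dovetail way: two dark walls, 100 mm long (50 each way along x), 12.5 high, overhanging, on the board's top face 26 mm below this point. x is the way the key slides in. Floor width narrows from 50 to 30 mm. Either key fits either way
- way_1: way 1, fixed; origin on its floor under the seat point, same axes. For both ways: set the key down on the board before the wide mouth, its fin about 100 mm back along x from the seat point, then slide it; it jams when pushed with 10 to 20 N
- bottle: bystander, leave alone: plastic glaze bottle 60 mm wide, 150 high; origin at its underside
- tub: bystander, leave alone: round tub 80 mm wide, 85 high; origin at its underside
- mug: bystander, leave alone: clay mug 76 mm wide, 85 high; origin at its underside
- bowl: bystander, leave alone: white bowl 110 mm wide, 40 high; origin at its underside
- brush: bystander, leave alone: brush lying flat, about 0.2 m long; origin at its underside
- tiles: bystander, leave alone: stack of two fired test tiles, 45 mm square, 16 high; origin at its underside
- spoon: bystander, leave alone: spoon lying flat, about 0.2 m long; origin at its underside

How it is judged:
By the outcome, as a careful person would: the job done as asked, in the order asked, and still so for the second after the job is handed in, with the robot touching nothing.
Of lid_a, lid_b, lid_c, lid_d only 3 to 4 are there at a start; the rules pass over those that are not, and their reading is None.
At some moment in a run one of lid_a, lid_b, lid_c, lid_d, key_1, key_2 may be knocked a few centimetres aside while the robot is not near it.
Once in a run the grip may slacken for a moment while it holds something.
It also fails if it takes over 210 s, if anything falls off the work surface, if the arm or the gripper's body presses on something with over 40 N, if the wrist force passes 120 N, or if a joint passes its speed limit or range.

### The arm

A 7-joint arm with a two-finger parallel gripper is mounted at the origin on the work surface. World frame = base frame: x ahead of the robot, y to its left, z up, the work surface at z = 0. Lengths are in m, angles in rad, forces in N, time in s.
With the tool pointing down it reaches from about 0.35 to 0.9 m from the base axis. Payload 8.1 kg.
Tool frame: the origin (TCP) lies on the centre line of the jaws, within the pads' length; the fingertips stand 19 mm ahead of it and the grasp point (between the pads) is the TCP (arm.tip_reach is the distance from the TCP to the fingertips, in m); z points along the fingers, y is the line along which they close (so a half turn about z gives the same grasp; the last joint's range is limited). The gripper opens to 92 mm and grips with 3 to 60 N. Pads are 19 mm wide; open, the fingers measure 130 mm over their backs; the gripper's body (75 mm by 190 mm) begins 47 mm behind the grasp point.
Start: joints at [-1.402, 0.434, 0.025, 1.573, -0.012, 1.134, -0.075], TCP at [0.168, 0.602, 0.225] pointing down, gripper open.
Joint ranges: [-2.62, 2.62], [-0.44, 2.09], [-1.27, 1.32], [0.08, 2.57], [-1.32, 4.46], [0.12, 2], [-2.74, 2.74]. Speed limits (rad/s): [2.22, 2.22, 3.01, 3.01, 3.14, 3.14, 3.14].

### API

Orientations are given as a rotation vector (axis times angle).
In Python, from cell import arm gives the robot as it stands.
- The arm moves only by the tool arm_command, never from a script. Its argument "targets" is a list that holds one entry, the list of rows, each a list of 6 numbers: the shift along the tool's x, y, z in m, then the turn, a rotation vector about the tool's x, y, z in rad. A call has 1 to 10 rows; each row shifts and turns the commanded pose from where the row before left it, along the tool's axes as they then stand; what a row does not reach is not made up. A row lasts 1/8 s, in which the tool goes at most 62.5 mm and 10.7 degrees, less where a joint would pass 70% of its speed; a pose out of reach is approached as far as the arm can. A call with a gripper value outside its range is refused whole. "jaw" is the finger opening in m, from 0 to 0.0918, set as the call begins (left out, the last holds). The fingers move at their own pace and stop on an object; "newtons" is the grip in N (left out, the last holds). Time passes only in rows, so rows that do not move let the fingers close. It gives the time, the measured TCP pose, the force, the opening and the grip force at its end, in the units of the state.
- arm.observe(): the state, without advancing time (a new reading comes with each control period).
- arm.get_image(name): name is "scene" or "top" or "wrist"; returns a dict with "pixels" (420x560x3 uint8, red, green, blue), "z_map" (420x560 float32, m along the optical axis (not along the pixel's ray), 0 where there is no reading), "fx", "fy", "cx", "cy" (pixels), "xyz" and "rotation" of the camera in the world; the wrist camera has in their place "T_tool_cam" (4x4, takes a point from camera to tool coordinates, whose origin is the TCP and whose axes are the flange's). Camera axes: x right, y down, z forward; pixel columns grow to the right and rows downward; lengths in m; the calibration is good to about 2 mm. The wrist camera is an equidistant fisheye: a pixel r from the principal point sees the ray r / f radians off the axis. A picture is of the moment at which its call begins: read the wrist's pose just before it.
- arm.sign_off(): hands the job in; it is judged then, once.
The state is a dict: "clock": time; "joints": joint angles; "dq": joint speeds; "joint_efforts": joint torques, N m; "position": TCP position; "ee_rot": TCP orientation; "force": force on the tool from outside, world axes, zero at the start; "ft_torque": the same for the moment, N m; "width": opening from 0.0 (shut) to 1.0 (fully open); "gripper_force": force on a finger pad.
Only numpy, scipy, OpenCV 4.12 (cv2) and the standard library are available. Lean on these libraries where they do the work, as an engineer would, in place of code of your own. Each camera call takes 0.05 s, during which the arm holds its last target. There are 200 camera calls.

## Working session

There is one attempt and no reset: what is moved stays moved. The work goes in short steps, Python scripts to look and compute and a tool call to move; the robot and the scene stay as the last step left them, time stands still between calls to the robot, and variables do not carry over. Pictures are saved under pics/ and viewed, at most 14 in all, crops included, and the job is handed in when it is done.

Besides the shell and the picture viewer there is one more tool, called after "Request:" as name([rows], argument=value, ...), one row to a line, values as JSON. arm_command: Moves the arm, as the interface text tells. Its arguments: {"type":"object","properties":{"targets":{"type":"array","items":{"type":"array","items":{"type":"array","items":{"type":"number"}}}},"jaw":{"type":"number"},"newtons":{"type":"number"}},"required":["targets"]}

```bash
mkdir -p pics; ls; python3 - <<'E'
from cell import arm
import cv2
for n in ("top","scene"):
    im=arm.get_image(n); cv2.imwrite(f"pics/{n}0.png",cv2.resize(im["pixels"][:,:,::-1],(800,600),interpolation=cv2.INTER_CUBIC))
    print(n,im["fx"],im["cx"],im["cy"],im["xyz"],im["rotation"])
print(arm.observe())
E
```

```text
pics
top 412.97622081781293 280.16492474295904 214.05916180759326 [ 0.3096165  -0.00244169  1.12150681] [-2.13232182  2.12224134 -0.19078962]
scene 402.59067458706113 277.4852547343857 221.50512264351002 [ 0.98000542 -0.79562971  0.87439186] [-2.19314444 -0.63981073  0.28197533]
{'clock': 0.1, 'joints': array([-1.40161364,  0.43513073,  0.02498345,  1.57398437, -0.01161176,
        1.13402357, -0.07505124]), 'dq': array([ 0.00169169,  0.00063005, -0.00143401, -0.00340878,  0.00044627,
        0.00071105,  0.00026397]), 'joint_efforts': array([ 3.61546518e-03, -6.69128036e+01,  9.88149494e-01, -3.15144253e+01,
       -6.05321000e-02,  3.74392793e-02,  2.48143283e-05]), 'position': array([0.16771036, 0.6016024 , 0.22434601]), 'ee_rot': array([-4.25646442e-01, -3.11255319e+00,  2.19766291e-03]), 'force': array([-0.14226359,  0.42441082, -0.53468799]), 'ft_torque': array([0.05037522, 0.05130402, 0.00763322]), 'gripper_force': 0.0, 'width': 1.0011915311581918}
```

View pics/top0.png

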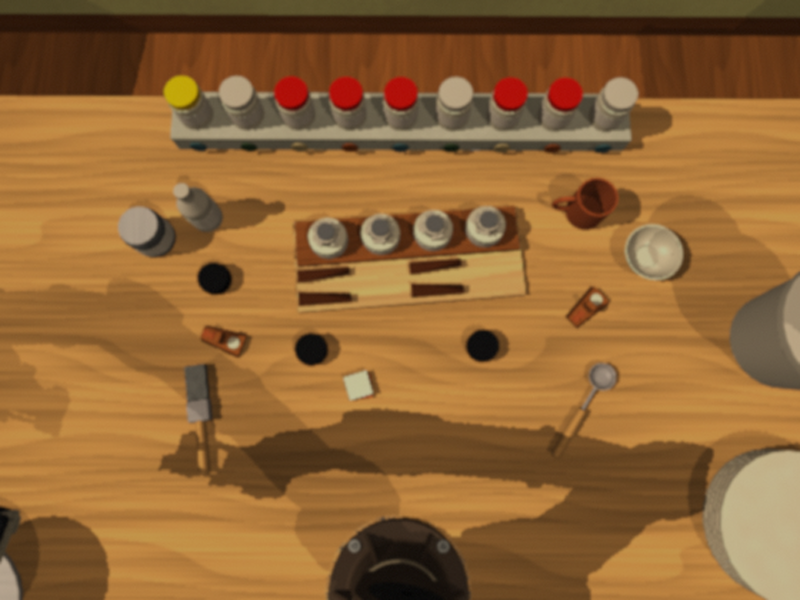

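View pics/scene0.png

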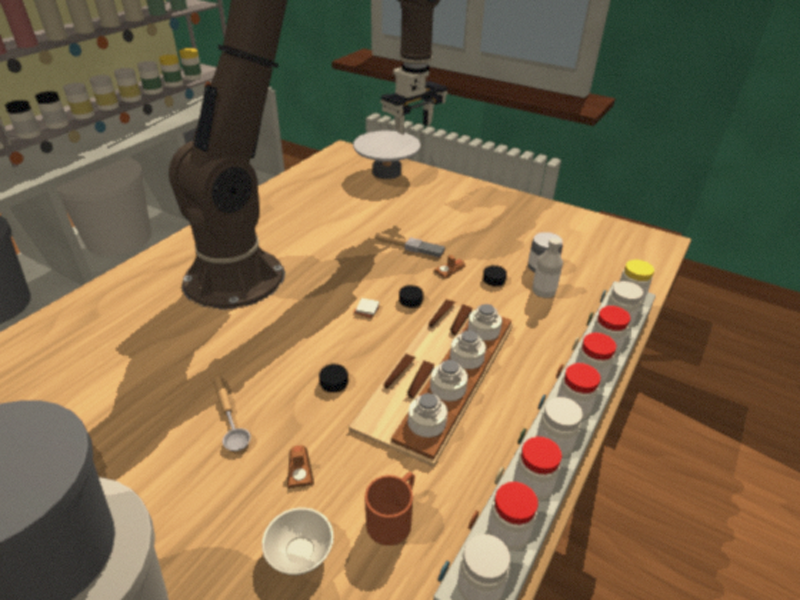

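The top view (800x600) shows three lids at (215,278), (312,349) and (483,345). The keys are at (225,340) and (588,306). The jars run from (328,235) to (487,225), and the ways are at about (325,284) and (437,278). Next I'll measure with depth.

```bash
cat > h.py <<'E'
import numpy as np, cv2
from cell import arm
from scipy.spatial.transform import Rotation as R
def cloud(n):
    im=arm.get_image(n); z=im["z_map"]; v,u=np.mgrid[:420,:560]
    P=np.stack([(u-im["cx"])/im["fx"]*z,(v-im["cy"])/im["fy"]*z,z],-1)
    return P@R.from_rotvec(im["rotation"]).as_matrix().T+im["xyz"], im["pixels"], z>0
E
python3 - <<'E'
from h import *
from scipy import ndimage as nd
C={}
for n in ("top","scene"):
    P,px,ok=cloud(n); C[n]=(P,px,ok)
    Z=P[...,2]; roi=ok&(P[...,0]>.3)&(P[...,0]<.72)&(abs(P[...,1])<.55)
    print(n,"table z",np.median(Z[roi]))
    dark=roi&(px.max(-1)<45)&(Z>.012)
    lab,k=nd.label(dark)
    for i in range(1,k+1):
        m=lab==i
        if m.sum()>25:
            Q=P[m]; print(" dark",m.sum(),Q.mean(0).round(4),"min",Q.min(0).round(3),"max",Q.max(0).round(3),"medz",np.median(Q[:,2]).round(4))
    # jar tops
    hi=roi&(Z>.075)
    lab,k=nd.label(hi)
    for i in range(1,k+1):
        m=lab==i
        if m.sum()>15:
            Q=P[m]; print(" hi",m.sum(),Q.mean(0).round(4),((Q.min(0)+Q.max(0))/2).round(4),Q.max(0).round(3))
px=C["top"][1]
cv2.imwrite("pics/board.png",cv2.resize(px[135:225,200:380][:,:,::-1],(800,400),interpolation=cv2.INTER_CUBIC))
a=cv2.resize(px[220:255,135:180][:,:,::-1],(400,311),interpolation=cv2.INTER_CUBIC)
b=cv2.resize(px[195:230,390:435][:,:,::-1],(400,311),interpolation=cv2.INTER_CUBIC)
cv2.imwrite("pics/keys.png",np.hstack([a,b]))
for n,c in (("L",(157,238)),("R",(412,214))):
    P=C["top"][0][c[1]-14:c[1]+14,c[0]-20:c[0]+20].reshape(-1,3)
    Q=P[P[:,2]>.006]; T=P[P[:,2]>.028]
    q=Q[:,:2]-Q[:,:2].mean(0); w,V=np.linalg.eigh(q.T@q); print(n,len(Q),Q.mean(0),V[:,1],np.ptp(q@V,0),"fin",len(T),T.mean(0) if len(T) else 0,P[:,2].max())
E
```

```text
top table z 0.0004574445560465712
 dark 85 [0.63   0.4496 0.0719] min [0.607 0.44  0.062] max [0.662 0.473 0.08 ] medz 0.0731
 dark 355 [0.5608 0.3528 0.025 ] min [0.533 0.326 0.014] max [0.588 0.383 0.033] medz 0.0253
 dark 342 [ 0.4348 -0.1546  0.0252] min [ 0.409 -0.183  0.018] max [ 0.461 -0.127  0.032] medz 0.0253
 dark 348 [0.4266 0.1641 0.0254] min [0.4   0.137 0.02 ] max [0.453 0.193 0.031] medz 0.0254
 hi 506 [0.68   0.3727 0.1123] [0.6867 0.3783 0.1155] [0.716 0.407 0.156]
 hi 133 [ 0.6875 -0.3625  0.0818] [ 0.6928 -0.3651  0.0819] [ 0.72  -0.327  0.089]
 hi 641 [0.6433 0.4779 0.0839] [0.6429 0.4786 0.0824] [0.68  0.515 0.09 ]
 hi 216 [ 0.6571 -0.162   0.0839] [ 0.6583 -0.1639  0.0832] [ 0.683 -0.14   0.091]
 hi 220 [ 0.6489 -0.0621  0.0839] [ 0.6513 -0.0611  0.0829] [ 0.675 -0.037  0.091]
 hi 212 [0.6401 0.0363 0.0841] [0.6402 0.0365 0.0828] [0.662 0.06  0.09 ]
 hi 229 [0.6328 0.1361 0.084 ] [0.6338 0.1364 0.0837] [0.657 0.16  0.092]
scene table z 0.00018812864008066477
 dark 133 [0.5676 0.3443 0.0222] min [0.541 0.322 0.012] max [0.594 0.372 0.029] medz 0.0235
 dark 149 [
[... 260 characters left out ...]
i 120 [0.6383 0.1291 0.0829] [0.6373 0.1345 0.0827] [0.661 0.16  0.09 ]
 hi 136 [0.6467 0.0296 0.0835] [0.6446 0.0301 0.0826] [0.666 0.052 0.09 ]
 hi 158 [ 0.6551 -0.0691  0.0835] [ 0.6519 -0.0665  0.0833] [ 0.674 -0.046  0.091]
 hi 193 [ 0.6635 -0.1679  0.0835] [ 0.6615 -0.165   0.0831] [ 0.688 -0.138  0.091]
 hi 175 [ 0.6919 -0.366   0.082 ] [ 0.6944 -0.3672  0.081 ] [ 0.72  -0.329  0.087]
L 368 [0.44129278 0.32450782 0.03617401] [0.36441304 0.93123742] [0.04128057 0.41154611] fin 51 [0.42654526 0.2887233  0.18658145] 1.121506809776497
R 357 [ 0.50716831 -0.35386922  0.03023724] [-0.52152992  0.85323299] [0.04568495 0.4497104 ] fin 49 [ 0.48764478 -0.32144434  0.14765667] 1.121506809776497
```

View pics/board.png

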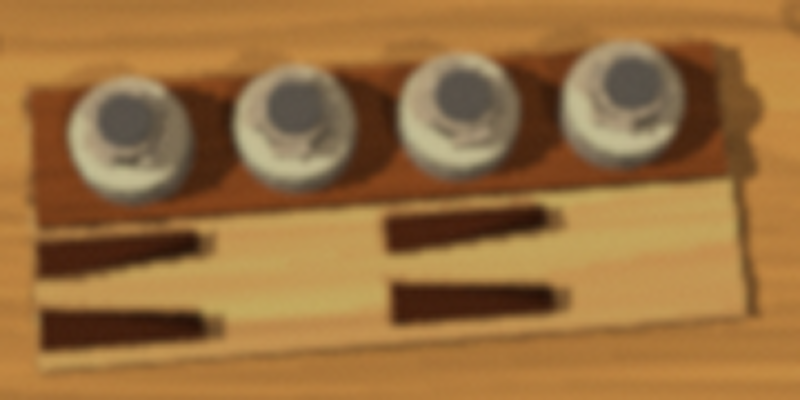

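View pics/keys.png

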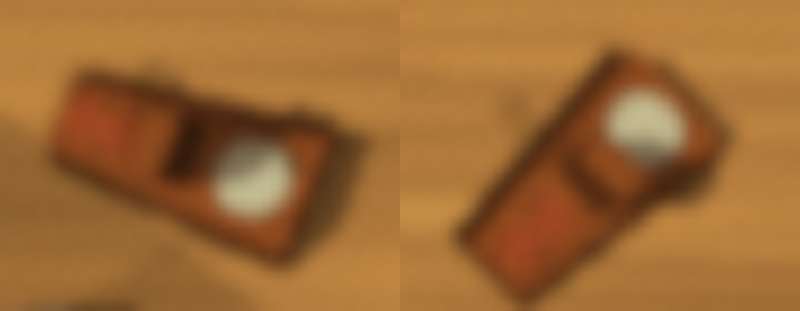

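The board crop shows the wide mouths of both ways facing right (world −y), so keys slide towards +y. Each key's white chip sits at its wide end, so the left key's narrow end points to image-left and the right key's points down-left. Next I'll hover over the board for a close wrist view.

```bash
cat >> h.py <<'E'
def st():
    o=arm.observe(); M=R.from_rotvec(o["ee_rot"]).as_matrix(); return o,M,o["position"]
def psi(M): return np.degrees(np.arctan2(M[1,1],M[0,1]))
def plan(x,y,z,ps=None):
    "tool-frame shift to target now, and turn about tool z (deg); tilt error as rotvec"
    o,M,p=st(); d=M.T@(np.array([x,y,z])-p)
    n=max(1,int(np.ceil(np.linalg.norm(d)/.055)))
    print("t",round(o["clock"],2),"p",p.round(4),"psi",psi(M).round(2),"w",round(o["width"]*.0918,4),"F",o["force"].round(1),"q7",o["joints"][6].round(2))
    print(" shift",d.round(4),"rows",n,"each",(d/n).round(4))
    if ps is not None:
        a=np.radians(ps); y_=[np.cos(a),np.sin(a),0]; T=np.stack([[-np.sin(a),np.cos(a),0],y_,[0,0,-1]],1)
        r=R.from_matrix(M.T@T).as_rotvec(); k=max(1,int(np.ceil(np.linalg.norm(r)/.18)))
        print(" turn",r.round(4),"rows",k,"each",(r/k).round(4))
E
python3 -c "
from h import *
plan(.56,.0,.30,90)"
```

```text
t 0.2 p [0.1678 0.6018 0.2246] psi 74.43 w 0.0915 F [0.6 0.4 0.3] q7 -0.08
 shift [-0.5394 -0.4744 -0.075 ] rows 14 each [-0.0385 -0.0339 -0.0054]
 turn [-0.0009 -0.     -0.2718] rows 2 each [-0.0005 -0.     -0.1359]
```

Request:
arm_command([
  [[0, 0, -0.02, 0, 0, 0], [-0.04, -0.035, -0.005, 0, 0, 0], [-0.04, -0.035, -0.005, 0, 0, 0], [-0.04, -0.035, -0.005, 0, 0, 0], [-0.04, -0.035, -0.005, 0, 0, 0], [-0.04, -0.035, -0.005, 0, 0, 0], [-0.04, -0.035, -0.005, 0, 0, 0]],
])

```text
clock: 1.08
position: [0.3433, 0.3337, 0.2753]
ee_rot: [0.426, 3.113, 0.001]
force: [0.9, 1.0, 0.2]
width: 1.005
gripper_force: 0.0
```

Request:
arm_command([
  [[-0.04, -0.035, -0.005, 0, 0, 0], [-0.04, -0.035, -0.005, 0, 0, 0], [-0.04, -0.035, -0.005, 0, 0, 0], [-0.04, -0.035, -0.005, 0, 0, 0], [-0.04, -0.035, -0.005, 0, 0, 0], [-0.04, -0.035, -0.005, 0, 0, 0], [0, 0, 0, 0, 0, -0.14], [0, 0, 0, 0, 0, -0.14], [0, 0, 0, 0, 0, 0], [0, 0, 0, 0, 0, 0]],
])

```text
clock: 2.33
position: [0.5172, 0.0686, 0.305]
ee_rot: [0.008, -3.141, -0.0]
force: [-0.4, 0.3, -0.5]
width: 1.0
gripper_force: 0.0
```

```bash
python3 - <<'E'
from h import *
plan(.56,.0,.30,90)
o,M,p=st(); im=arm.get_image("wrist"); print(o["joints"].round(2),im["fx"],im["cx"],im["cy"],im["T_tool_cam"].round(4))
np.savez("w0.npz",px=im["pixels"],z=im["z_map"],M=M,p=p,T=im["T_tool_cam"],k=[im["fx"],im["cx"],im["cy"]])
cv2.imwrite("pics/w0.png",cv2.resize(im["pixels"][:,:,::-1],(800,600),interpolation=cv2.INTER_CUBIC))
E
```

```text
t 2.33 p [0.5172 0.0686 0.305 ] psi 90.3 w 0.0918 F [-0.4  0.3 -0.5] q7 1.43
 shift [-0.0424 -0.0689  0.005 ] rows 2 each [-0.0212 -0.0344  0.0025]
 turn [ 0.     -0.0002  0.0052] rows 1 each [ 0.     -0.0002  0.0052]
[-0.53  0.2   0.36  1.72 -0.08  1.23  1.43] 325.19226210127806 277.6664184631448 206.16524779498894 [[-1.100e-03 -9.623e-01 -2.721e-01  7.300e-02]
 [ 1.000e+00 -9.000e-04 -9.000e-04  3.000e-04]
 [ 6.000e-04 -2.721e-01  9.623e-01 -1.597e-01]
 [ 0.000e+00  0.000e+00  0.000e+00  1.000e+00]]
```

View pics/w0.png

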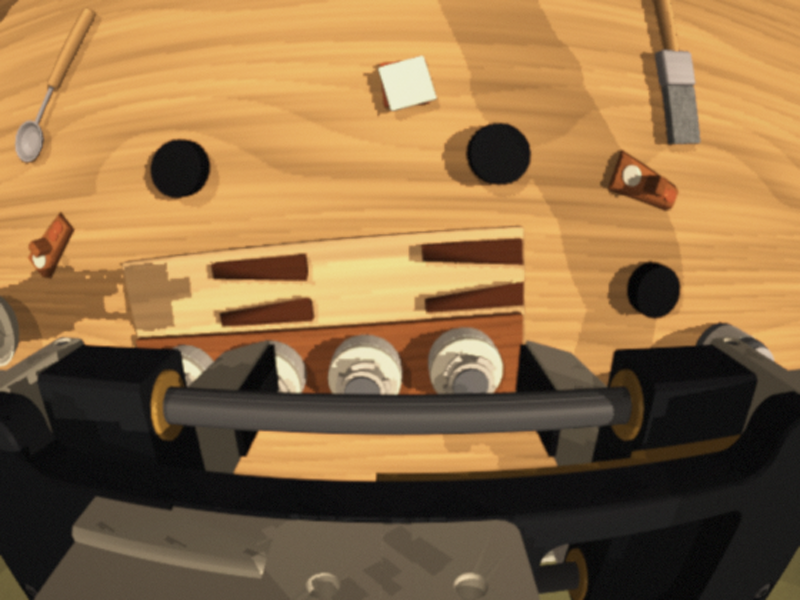

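The wrist view shows all the items, but the gripper hides the jars (neck discs at about (360,385) and (470,380)). I'll move out over the jars so they sit in the clear part of the image.

Request:
arm_command([
  [[-0.045, -0.02, 0.014, 0, 0, 0], [-0.045, -0.02, 0.014, 0, 0, 0], [-0.045, -0.02, 0.014, 0, 0, 0], [-0.045, -0.02, 0.014, 0, 0, 0], [0, 0, 0, 0, 0, 0], [0, 0, 0, 0, 0, 0], [0, 0, 0, 0, 0, 0]],
])

```text
clock: 3.25
position: [0.6976, -0.0089, 0.25]
ee_rot: [-0.014, 3.141, 0.001]
force: [-0.3, -0.2, 1.1]
width: 0.996
gripper_force: 0.0
```

```bash
cat >> h.py <<'E'
def wrist(save=None):
    o,M,p=st(); im=arm.get_image("wrist"); f,cx,cy=im["fx"],im["cx"],im["cy"]; z=im["z_map"]
    v,u=np.mgrid[:420,:560]; du,dv=(u-cx)/f,(v-cy)/f; r=np.hypot(du,dv)+1e-9
    k=np.tan(np.minimum(r,1.4))/r; P=np.stack([du*k*z,dv*k*z,z],-1)
    T=im["T_tool_cam"]; W=(P@T[:3,:3].T+T[:3,3])@M.T+p
    return W,im["pixels"],z>0
E
python3 - <<'E'
from h import *
plan(.7,-.01,.25,90)
W,px,ok=wrist(); np.savez("w1.npz",W=W,px=px,ok=ok)
cv2.imwrite("pics/w1.png",cv2.resize(px[0:240,:][:,:,::-1],(800,343),interpolation=cv2.INTER_CUBIC))
m=ok&(W[...,2]>-.02)&(W[...,2]<.05)
print("board/table z hist",np.histogram(W[m][:,2],bins=np.arange(-.02,.05,.004)))
from scipy import ndimage as nd
Z=W[...,2]; roi=ok&(W[...,0]>.58)&(W[...,0]<.72)&(abs(W[...,1])<.22)
for lo in(.066,.079):
    lab,k=nd.label(roi&(Z>lo)&(Z<.11))
    for i in range(1,k+1):
        Q=W[lab==i]
        if len(Q)>60:
            c,s=cv2.minEnclosingCircle(Q[:,:2].astype(np.float32)); print(lo,len(Q),Q.mean(0).round(4),np.round(c,4),round(s,4),np.median(Q[:,2]).round(4))
E
```

```text
t 3.25 p [ 0.6976 -0.0089  0.25  ] psi 90.5 w 0.0914 F [-0.3 -0.2  1.1] q7 1.69
 shift [-0.0024 -0.0011  0.    ] rows 1 each [-0.0024 -0.0011  0.    ]
 turn [0.0008 0.001  0.0087] rows 1 each [0.0008 0.001  0.0087]
board/table z hist (array([    0,     0,     0,     0, 40725, 45556,   689,  9322, 10151,
         398,  2003, 15472,   486,   412,   453,   413,   341]), array([-0.02 , -0.016, -0.012, -0.008, -0.004,  0.   ,  0.004,  0.008,
        0.012,  0.016,  0.02 ,  0.024,  0.028,  0.032,  0.036,  0.04 ,
        0.044,  0.048]))
0.066 1485 [0.6372 0.1327 0.0827] [0.6374 0.1367] 0.0271 0.0837
0.066 1691 [0.6448 0.0361 0.0832] [0.6452 0.0375] 0.0265 0.0859
0.066 1709 [ 0.6527 -0.0609  0.0832] [ 0.6533 -0.0624] 0.0268 0.0853
0.066 1454 [ 0.6604 -0.1578  0.0827] [ 0.6614 -0.162 ] 0.0272 0.0836
0.079 1069 [0.6371 0.1343 0.0857] [0.637  0.1368] 0.0217 0.0869
0.079 1269 [0.645  0.0365 0.0859] [0.6453 0.0376] 0.0212 0.087
0.079 1282 [ 0.6529 -0.0615  0.0859] [ 0.6533 -0.0622] 0.0211 0.087
0.079 1044 [ 0.6609 -0.1592  0.0858] [ 0.6618 -0.1613] 0.0217 0.0871
```

View pics/w1.png

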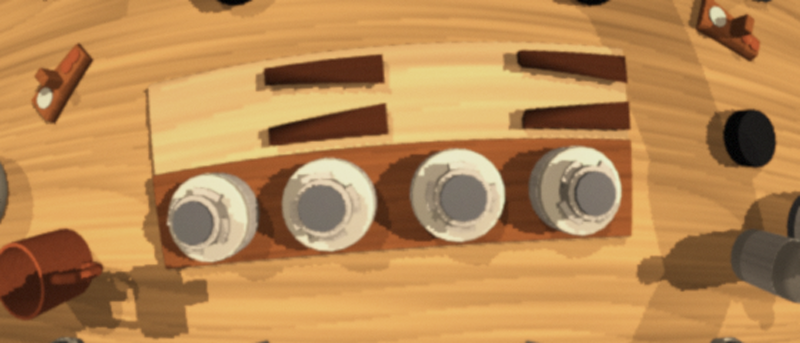

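The jars' grey discs are unobstructed at (195,222), (323,208), (464,198) and (596,193). The fitted spacing is 99.6 mm and the tops are at z = 0.087, both consistent with the text. Next I'll measure the ways, lids and keys from this cloud and the w0 cloud.

```bash
python3 - <<'E'
from h import *
from scipy import ndimage as nd
d=np.load("w1.npz"); W,px,ok=d["W"],d["px"],d["ok"]
def back(f):
    a=np.load(f); F,cx,cy=a["k"]; z=a["z"]; v,u=np.mgrid[:420,:560]; du,dv=(u-cx)/F,(v-cy)/F; r=np.hypot(du,dv)+1e-9; k=np.tan(np.minimum(r,1.4))/r
    T=a["T"]; return (np.stack([du*k*z,dv*k*z,z],-1)@T[:3,:3].T+T[:3,3])@a["M"].T+a["p"],a["px"],z>0
B=np.array([[.9966,.0822],[-.0822,.9966]]) # rows: board x,y
o=np.array([.6493,-.0023])
for n,(W,px,ok) in (("w1",(W,px,ok)),("w0",back("w0.npz"))):
    print(n); Z=W[...,2]
    roi=ok&(W[...,0]>.35)&(W[...,0]<.62)&(abs(W[...,1])<.45)
    lab,k=nd.label(nd.binary_opening(roi&(Z>.019)&(Z<.05)))
    for i in range(1,k+1):
        Q=W[lab==i]
        if len(Q)<40: continue
        b=(Q[:,:2]-o)@B.T
        if abs(b[:,1].mean())<.22 and b[:,0].mean()>-.17:
            T=Q[Q[:,2]>.0225]; b=(T[:,:2]-o)@B.T; ys=b[:,1]; e=[ys.min(),ys.max()]
            # inner/outer edges at both ends
            E=[]
            for yy in (e[0]+.008,e[1]-.008):
                s=b[abs(ys-yy)<.004]; E+=[s[:,0].min(),s[:,0].max()]
            print(" wall",len(T),"y",np.round(e,4),"x edges at low y/high y",np.round(E,4),"z",np.median(T[:,2]).round(4))
        else:
            c,s=cv2.minEnclosingCircle(Q[Q[:,2]>.0225][:,:2].astype(np.float32)) if (Q[:,2]>.0225).sum()>5 else ((0,0),0)
            T=Q[Q[:,2]>Q[:,2].max()-.005]
            print(" obj",len(Q),Q.mean(0).round(4),"circ",np.round(c,4),round(s,4),"top",Q[:,2].max().round(4),T.mean(0).round(4))
E
```

```text
w1
 obj 188 [0.4503 0.3337 0.0328] circ [0.4486 0.3363] 0.0113 top 0.0418 [0.4491 0.3357 0.0392]
 wall 1145 y [0.1047 0.2048] x edges at low y/high y [-0.121  -0.1051 -0.1213 -0.0964] z 0.0244
 wall 1360 y [-0.1103 -0.0101] x edges at low y/high y [-0.1212 -0.1052 -0.1211 -0.0973] z 0.0246
 obj 182 [ 0.5123 -0.354   0.0337] circ [ 0.5104 -0.3571] 0.012 top 0.0428 [ 0.5117 -0.3564  0.04  ]
 wall 1204 y [0.1043 0.2049] x edges at low y/high y [-0.0703 -0.0532 -0.0782 -0.0532] z 0.0244
 wall 1436 y [-0.11   -0.0096] x edges at low y/high y [-0.0708 -0.0539 -0.0784 -0.0538] z 0.0246
 obj 945 [0.5655 0.3532 0.0254] circ [0.5644 0.3563] 0.0309 top 0.0287 [0.5651 0.3551 0.0258]
 wall 2909 y [-0.1462  0.2048] x edges at low y/high y [-0.0448 -0.0406 -0.0443 -0.0135] z 0.026
 obj 61 [ 0.6088 -0.4323  0.0289] circ [ 0.6071 -0.4333] 0.0123 top 0.038 [ 0.6119 -0.4292  0.035 ]
w0
 obj 1480 [0.429  0.1653 0.0258] circ [0.4288 0.1661] 0.0306 top 0.0288 [0.4289 0.1658 0.026 ]
 obj 1198 [ 0.4365 -0.1541  0.0259] circ [ 0.4365 -0.1557] 0.0306 top 0.029 [ 0.4365 -0.1549  0.0261]
 obj 173 [0.4484 0.3336 0.0341] circ [0.4479 0.3364] 0.011 top 0.0419 [0.4486 0.3355 0.0395]
 obj 146 [ 0.5102 -0.3544  0.0331] circ [ 0.5103 -0.357 ] 0.0112 top 0.0426 [ 0.5105 -0.3562  0.04  ]
 wall 1042 y [0.1046 0.2056] x edges at low y/high y [-0.1215 -0.1049 -0.1208 -0.0977] z 0.0246
 wall 946 y [-0.1097 -0.0105] x edges at low y/high y [-0.1217 -0.1054 -0.1222 -0.0965] z 0.0246
 obj 954 [0.5633 0.3541 0.0255] circ [0.5641 0.3569] 0.0308 top 0.0282 [0.564  0.3552 0.0258]
 wall 961 y [0.1049 0.2047] x edges at low y/high y [-0.0693 -0.054  -0.0784 -0.0545] z 0.0246
 wall 862 y [-0.1102 -0.0101] x edges at low y/high y [-0.0702 -0.054  -0.0781 -0.0547] z 0.0246
 obj 135 [ 0.5974 -0.435   0.0326] circ [ 0.5981 -0.4376] 0.024 top 0.0416 [ 0.5969 -0.433   0.0392]
 wall 2785 y [-0.1793  0.2048] x edges at low y/high y [-0.0453 -0.0435 -0.0452 -0.0137] z 0.0261
```

```bash
python3 - <<'E'
from h import *
d=np.load("w1.npz")
P,px,ok=cloud("top")
for n,(W,ok) in (("w1",(d["W"],d["ok"])),("top",(P,ok))):
  for c in ((.4482,.336),(.5104,-.3565)):
    m=ok&(np.hypot(W[...,0]-c[0],W[...,1]-c[1])<.055)&(W[...,2]>.0065)&(W[...,2]<.06); Q=W[m]
    A=Q[Q[:,2]<.014][:,:2]
    r=cv2.minAreaRect(A.astype(np.float32)*1000)
    q=A-A.mean(0); w,V=np.linalg.eigh(q.T@q); 
    F=Q[Q[:,2]>.03][:,:2]; rf=cv2.minAreaRect(F.astype(np.float32)*1000)
    print(n,c,len(A),"pca",V[:,1].round(3),np.degrees(np.arctan2(V[1,1],V[0,1])).round(1),"rect",np.round(r[0],1),np.round(r[1],1),round(r[2],1),"fin",len(F),np.round(rf[0],1),np.round(rf[1],1),round(rf[2],1))
plan(.45,.336,.15)
E
```

```text
w1 (0.4482, 0.336) 582 pca [0.358 0.934] 69.0 rect [449.8 335.9] [81.4 37.5] 72.7 fin 124 [449.1 336.2] [12.6 20.7] 71.7
w1 (0.5104, -0.3565) 588 pca [-0.705  0.709] 134.8 rect [ 512.3 -355.8] [39.4 80.3] 42.6 fin 126 [ 511.  -357.5] [22.3 12.9] 44.5
top (0.4482, 0.336) 242 pca [0.278 0.961] 73.9 rect [431.1 341.9] [85.3 70.2] 73.5 fin 41 [445.4 335.6] [12.7 19.8] 68.5
top (0.5104, -0.3565) 249 pca [-0.684  0.73 ] 133.2 rect [ 510.2 -355.2] [46.7 86.4] 29.5 fin 41 [ 508.6 -358. ] [19.9 12.3] 42.9
t 3.35 p [ 0.6977 -0.0091  0.2501] psi 90.51 w 0.0919 F [-0.1 -0.4  0.7] q7 1.69
 shift [0.2448 0.3472 0.1001] rows 8 each [0.0306 0.0434 0.0125]
```

Request:
arm_command([
  [[0, 0, 0, 0, 0, 0.18], [0, 0, 0, 0, 0, 0.18], [0, 0, 0, 0, 0, 0.18], [0, 0, 0, 0, 0, 0.18], [0, 0, 0, 0, 0, 0.18], [0, 0, 0, 0, 0, 0.18], [0, 0, 0, 0, 0, 0.18], [0, 0, 0, 0, 0, 0.18], [0, 0, 0, 0, 0, 0.18], [0, 0, 0, 0, 0, 0.18]],
], jaw=0.05)

```text
clock: 4.6
position: [0.6978, -0.0092, 0.2498]
ee_rot: [-2.458, -1.956, -0.002]
force: [-0.4, 0.6, 0.6]
width: 0.547
gripper_force: 0.0
```

Request:
arm_command([
  [[0, 0, 0, 0, 0, 0.094], [0.031, -0.043, 0.018, 0, 0, 0], [0.031, -0.043, 0.018, 0, 0, 0], [0.031, -0.043, 0.018, 0, 0, 0], [0.031, -0.043, 0.018, 0, 0, 0], [0.031, -0.043, 0.018, 0, 0, 0], [0.031, -0.043, 0.018, 0, 0, 0], [0.031, -0.043, 0.018, 0, 0, 0], [0.031, -0.043, 0.018, 0, 0, 0], [0, 0, 0, 0, 0, 0]],
])

```text
clock: 5.85
position: [0.4432, 0.337, 0.1038]
ee_rot: [-2.532, -1.854, 0.004]
force: [-0.4, -1.3, 0.0]
width: 0.539
gripper_force: 0.0
```

```bash
cat >> h.py <<'E'
def key(c):
    W,px,ok=wrist(); m=ok&(np.hypot(W[...,0]-c[0],W[...,1]-c[1])<.055)&(W[...,2]>.0065)&(W[...,2]<.06); Q=W[m]
    A=Q[Q[:,2]<.014][:,:2]; F=Q[(Q[:,2]>.03)&(Q[:,2]<.043)][:,:2]
    for n,X in (("plate",A),("fin",F)):
        r=cv2.minAreaRect(X.astype(np.float32)*1000); print(n,len(X),np.round(r[0],1),np.round(r[1],1),round(r[2],1))
    return px
E
python3 - <<'E'
from h import *
plan(.4487,.336,.036,-18)
px=key((.4487,.336)); cv2.imwrite("pics/k1.png",px[:,:,::-1])
E
```

```text
t 5.85 p [0.4432 0.337  0.1038] psi -17.57 w 0.0495 F [-0.4 -1.3  0. ] q7 -0.48
 shift [0.0007 0.0058 0.0677] rows 2 each [0.0004 0.0029 0.0339]
 turn [-0.004   0.0004  0.0076] rows 1 each [-0.004   0.0004  0.0076]
plate 2570 [448.  337.2] [80.1 40.3] 71.3
fin 502 [447.9 337. ] [12.4 19.4] 71.6
```

View pics/k1.png

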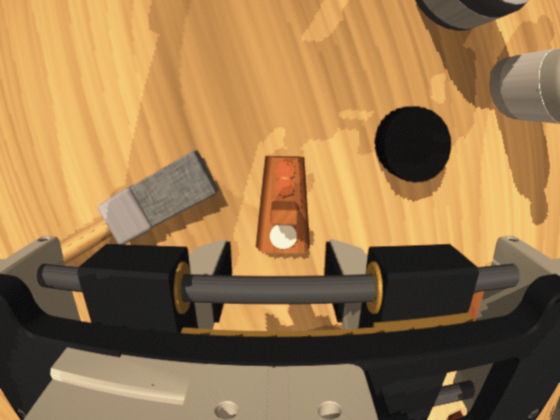

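The narrow end points up in the image (tool +x), and the fin is at (285,213) between the fingers. I'll descend and grip.

Request:
arm_command([
  [[0.0015, 0.0045, 0, 0, 0, 0.014], [0, 0, 0.025, 0, 0, 0], [0, 0, 0.025, 0, 0, 0], [0, 0, 0.017, 0, 0, 0], [0, 0, 0, 0, 0, 0]],
])

```text
clock: 6.52
position: [0.4529, 0.3313, 0.0376]
ee_rot: [2.557, 1.825, -0.002]
force: [0.5, -0.9, 0.3]
width: 0.545
gripper_force: 0.0
```

Request:
arm_command([
  [[0, 0, 0, 0, 0, 0], [0, 0, 0, 0, 0, 0], [0, 0, 0, 0, 0, 0], [0, 0, 0, 0, 0, 0], [0, 0, -0.02, 0, 0, 0], [0, 0, -0.04, 0, 0, 0], [0, 0, 0, 0, 0, 0]],
], jaw=0.0, newtons=40)

```text
clock: 7.4
position: [0.4547, 0.3333, 0.1013]
ee_rot: [-2.556, -1.827, -0.009]
force: [-0.1, -0.1, 0.1]
width: 0.0
gripper_force: 0.0
```

```bash
python3 - <<'E'
from h import *
plan(.5576,.0450,.10,4.7)
E
```

```text
t 7.4 p [0.4547 0.3333 0.1013] psi -18.88 w 0.0 F [-0.1 -0.1  0.1] q7 -0.48
 shift [-0.2395  0.1906  0.0008] rows 6 each [-0.0399  0.0318  0.0001]
 turn [ 0.0041 -0.0039 -0.4115] rows 3 each [ 0.0014 -0.0013 -0.1372]
```

```bash
python3 - <<'E'
from h import *
plan(.45,.336,.10,-18.5)
px=key((.4487,.336)); cv2.imwrite("pics/k2.png",px[:,:,::-1])
plan(.45,.336,.10,-18.5)
E
```

```text
t 7.4 p [0.4547 0.3333 0.1013] psi -18.88 w 0.0 F [-0.1 -0.1  0.1] q7 -0.48
 shift [ 0.0011 -0.0054  0.0013] rows 1 each [ 0.0011 -0.0054  0.0013]
 turn [ 0.0032 -0.0046 -0.0065] rows 1 each [ 0.0032 -0.0046 -0.0065]
plate 2079 [449.2 339.7] [74.1 38.9] 71.7
fin 521 [448.3 336.6] [12.4 20. ] 71.3
t 7.45 p [0.4536 0.3331 0.0998] psi -18.85 w 0.0006 F [ 0.2 -0.1 -0.6] q7 -0.48
 shift [ 0.0016 -0.0044 -0.0002] rows 1 each [ 0.0016 -0.0044 -0.0002]
 turn [ 0.0018 -0.0029 -0.0061] rows 1 each [ 0.0018 -0.0029 -0.0061]
```

View pics/k2.png

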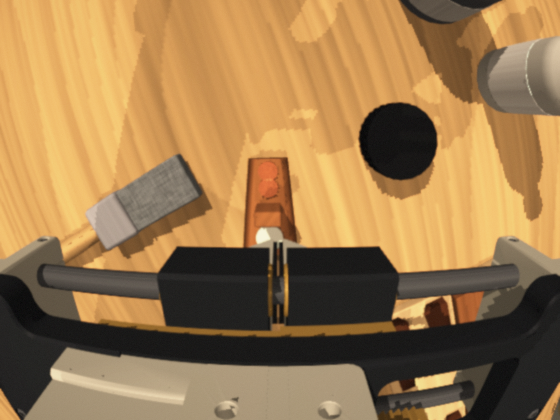

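The key hasn't moved; its fin now lies just ahead-left of the jaws, at (268,213). The fingers probably closed too slowly before the lift. I'll retry with more time to close.

Request:
arm_command([
  [[0.0016, -0.006, 0, 0, 0, 0], [0, 0, 0, 0, 0, 0], [0, 0, 0, 0, 0, 0], [0, 0, 0, 0, 0, 0], [0, 0, 0, 0, 0, 0], [0, 0, 0.022, 0, 0, 0], [0, 0, 0.022, 0, 0, 0], [0, 0, 0.019, 0, 0, 0], [0, 0, 0, 0, 0, 0], [0, 0, 0, 0, 0, 0]],
], jaw=0.05)

```text
clock: 8.7
position: [0.4479, 0.3359, 0.0355]
ee_rot: [2.555, 1.827, 0.001]
force: [0.4, -0.5, -0.5]
width: 0.542
gripper_force: 0.0
```

Request:
arm_command([
  [[0, 0, 0, 0, 0, 0], [0, 0, 0, 0, 0, 0], [0, 0, 0, 0, 0, 0], [0, 0, 0, 0, 0, 0], [0, 0, 0, 0, 0, 0], [0, 0, 0, 0, 0, 0], [0, 0, 0, 0, 0, 0], [0, 0, 0, 0, 0, 0]],
], jaw=0.005)

```text
clock: 9.7
position: [0.4476, 0.336, 0.0352]
ee_rot: [2.555, 1.828, 0.001]
force: [0.2, -0.5, 4.2]
width: 0.197
gripper_force: 40.0
```

Request:
arm_command([
  [[0, 0, -0.03, 0, 0, 0], [0, 0, -0.035, 0, 0, -0.137], [0, 0, 0, 0, 0, -0.137], [0, 0, 0, 0, 0, -0.137], [-0.05, 0.0143, 0, 0, 0, 0], [-0.05, 0.0143, 0, 0, 0, 0], [-0.05, 0.0143, 0, 0, 0, 0], [-0.05, 0.0143, 0, 0, 0, 0], [-0.05, 0.0143, 0, 0, 0, 0], [-0.05, 0.0143, 0, 0, 0, 0]],
])

```text
clock: 10.95
position: [0.5574, 0.0425, 0.0997]
ee_rot: [-2.128, -2.31, 0.001]
force: [1.3, 0.2, -1.1]
width: 0.196
gripper_force: 40.0
```

Request:
arm_command([
  [[0, 0, 0, 0, 0, 0], [0, 0, 0, 0, 0, 0], [0, 0, 0, 0, 0, 0], [0, 0, 0, 0, 0, 0]],
])

```text
clock: 11.45
position: [0.5571, 0.0454, 0.0999]
ee_rot: [-2.126, -2.312, 0.0]
force: [0.2, 0.4, -1.7]
width: 0.196
gripper_force: 40.0
```

```bash
python3 - <<'E'
from h import *
plan(.5576,.0450,.05,4.7)
W,px,ok=wrist(); cv2.imwrite("pics/k3.png",px[:,:,::-1])
E
```

```text
t 11.45 p [0.5571 0.0454 0.0999] psi 4.82 w 0.018 F [ 0.2  0.4 -1.7] q7 0.38
 shift [-0.0005  0.0005  0.0499] rows 1 each [-0.0005  0.0005  0.0499]
 turn [-0.0004 -0.0004  0.0021] rows 1 each [-0.0004 -0.0004  0.0021]
```

View pics/k3.png

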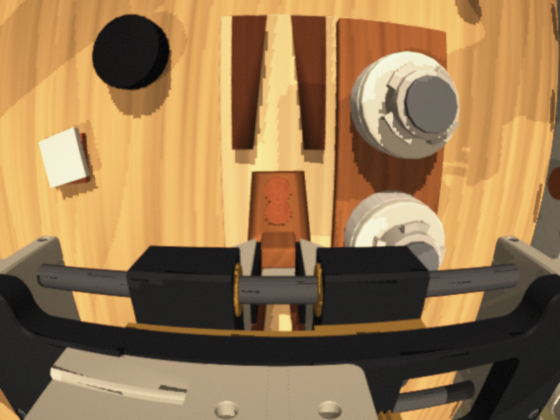

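The key is held straight, in line with way 1 (walls at about x 250 and 310, key at 280). I'll set it down.

Request:
arm_command([
  [[0, 0, 0.025, 0, 0, 0], [0, 0, 0.022, 0, 0, 0], [0, 0, 0.003, 0, 0, 0], [0, 0, 0.002, 0, 0, 0], [0, 0, 0, 0, 0, 0], [0, 0, 0, 0, 0, 0]],
])

```text
clock: 12.25
position: [0.5579, 0.044, 0.0486]
ee_rot: [2.128, 2.31, 0.001]
force: [0.2, 0.4, -1.0]
width: 0.196
gripper_force: 40.0
```

Request:
arm_command([
  [[0.015, 0, 0, 0, 0, 0], [0.015, 0, 0, 0, 0, 0], [0.015, 0, 0, 0, 0, 0], [0.015, 0, 0, 0, 0, 0], [0, 0, 0, 0, 0, 0], [0, 0, 0, 0, 0, 0]],
])

```text
clock: 13.0
position: [0.5526, 0.1034, 0.0481]
ee_rot: [2.128, 2.31, -0.0]
force: [0.5, -0.3, -1.4]
width: 0.197
gripper_force: 40.0
```

Request:
arm_command([
  [[0.008, 0, 0.0012, 0, 0, 0], [0.008, 0, 0, 0, 0, 0], [0.008, 0, 0, 0, 0, 0], [0.004, 0, 0, 0, 0, 0], [0.004, 0, 0, 0, 0, 0], [0, 0, 0, 0, 0, 0], [0, 0, 0, 0, 0, 0]],
])

```text
clock: 13.88
position: [0.55, 0.1359, 0.047]
ee_rot: [-2.128, -2.31, -0.001]
force: [-0.5, -0.6, 5.3]
width: 0.199
gripper_force: 40.0
```

```bash
python3 -c "
from h import *
plan(.5494,.1447,.0475,4.7)"
```

```text
t 13.88 p [0.55   0.1359 0.047 ] psi 4.69 w 0.0182 F [-0.5 -0.6  5.3] q7 0.28
 shift [ 0.0088  0.0001 -0.0005] rows 1 each [ 0.0088  0.0001 -0.0005]
 turn [ 0.0002 -0.0004 -0.0001] rows 1 each [ 0.0002 -0.0004 -0.0001]
```

Resting on the floor. Now I'll wedge it in small steps.

Request:
arm_command([
  [[0.003, 0, -0.0002, 0, 0, 0], [0.003, 0, 0, 0, 0, 0], [0.002, 0, 0, 0, 0, 0], [0, 0, 0, 0, 0, 0], [0, 0, 0, 0, 0, 0]],
])

```text
clock: 14.5
position: [0.5493, 0.1432, 0.047]
ee_rot: [2.129, 2.31, -0.001]
force: [-0.4, -5.5, 3.0]
width: 0.197
gripper_force: 40.0
```

Request:
arm_command([
  [[0.001, 0, 0, 0, 0, 0], [0.001, 0, 0, 0, 0, 0], [0, 0, 0, 0, 0, 0], [0, 0, 0, 0, 0, 0]],
])

```text
clock: 15.0
position: [0.5493, 0.144, 0.047]
ee_rot: [2.129, 2.308, -0.002]
force: [0.8, -8.4, 3.3]
width: 0.195
gripper_force: 40.0
```

Request:
arm_command([
  [[0.0015, 0, 0, 0, 0, 0], [0.0015, 0, 0, 0, 0, 0], [0.001, 0, 0, 0, 0, 0], [0, 0, 0, 0, 0, 0], [0, 0, 0, 0, 0, 0]],
])

```text
clock: 15.62
position: [0.5493, 0.1443, 0.047]
ee_rot: [2.131, 2.303, -0.006]
force: [0.3, -16.7, 4.1]
width: 0.196
gripper_force: 40.0
```

Request:
arm_command([
  [[0.0012, 0, 0, 0, 0, 0], [0.001, 0, 0, 0, 0, 0], [0, 0, 0, 0, 0, 0], [0, 0, 0, 0, 0, 0]],
])

```text
clock: 16.12
position: [0.5492, 0.1445, 0.047]
ee_rot: [2.131, 2.3, -0.008]
force: [0.9, -23.7, 3.9]
width: 0.196
gripper_force: 40.0
```

Request:
arm_command([
  [[0, 0, 0, 0, 0, 0], [0, 0, 0, 0, 0, 0], [0, 0, 0, 0, 0, 0], [0, 0, 0, 0, 0, 0], [0, 0, 0, 0, 0, 0], [0, 0, -0.03, 0, 0, 0], [0, 0, -0.05, 0, 0, 0], [0, 0, -0.05, 0, 0, 0], [0, 0, -0.05, 0, 0, 0], [0, 0, 0, 0, 0, 0]],
], jaw=0.05)

```text
clock: 17.38
position: [0.5508, 0.152, 0.2307]
ee_rot: [2.127, 2.309, 0.01]
force: [-0.3, -0.5, -1.0]
width: 0.546
gripper_force: 0.0
```

```bash
python3 -c "
from h import *
key((.5494,.1447))
plan(.5104,-.3565,.11,43.5)"
```

```text
plate 1362 [548.2 144.6] [ 88.6 109.5] 4.5
fin 82 [571.  142.4] [21.9 64.1] 84.9
t 17.43 p [0.5495 0.1521 0.2285] psi 4.72 w 0.05 F [-0.7 -0.3 -0.8] q7 0.08
 shift [-0.5039 -0.0811  0.1174] rows 10 each [-0.0504 -0.0081  0.0117]
 turn [ 3.500e-03 -6.000e-04 -6.769e-01] rows 4 each [ 9.000e-04 -1.000e-04 -1.692e-01]
```

Request:
arm_command([
  [[-0.05, -0.008, 0.004, 0, 0, 0], [-0.05, -0.008, 0.004, 0, 0, 0], [-0.05, -0.008, 0.004, 0, 0, 0], [-0.05, -0.008, 0.004, 0, 0, 0], [-0.05, -0.008, 0.004, 0, 0, 0], [-0.05, -0.008, 0.018, 0, 0, 0], [-0.05, -0.008, 0.018, 0, 0, 0], [-0.05, -0.008, 0.018, 0, 0, 0], [-0.05, -0.008, 0.018, 0, 0, 0], [-0.05, -0.008, 0.018, 0, 0, 0]],
])

```text
clock: 18.68
position: [0.5088, -0.3538, 0.1147]
ee_rot: [-2.127, -2.309, 0.0]
force: [1.3, 0.0, 1.0]
width: 0.547
gripper_force: 0.0
```

Request:
arm_command([
  [[0, 0, 0, 0, 0, -0.17], [0, 0, 0, 0, 0, -0.17], [0, 0, 0, 0, 0, -0.17], [0, 0, 0, 0, 0, -0.17], [0, 0, 0, 0, 0, 0], [0, 0, 0, 0, 0, 0], [0, 0, 0, 0, 0, 0]],
])

```text
clock: 19.55
position: [0.5097, -0.3528, 0.1166]
ee_rot: [-1.239, -2.886, -0.0]
force: [0.2, 0.5, -0.3]
width: 0.546
gripper_force: 0.0
```

```bash
python3 -c "
from h import *
key((.5104,-.3565))
plan(.5104,-.3570,.036,43.5)"
```

```text
plate 2248 [ 510.5 -358.6] [40.6 80.2] 43.0
fin 456 [ 510.7 -358.3] [19.4 11.9] 43.0
t 19.6 p [ 0.5097 -0.3529  0.1167] psi 43.57 w 0.0502 F [-0.  -0.3 -0.8] q7 1.62
 shift [-0.0035 -0.0023  0.0807] rows 2 each [-0.0017 -0.0012  0.0404]
 turn [-0.0002 -0.0005  0.0012] rows 1 each [-0.0002 -0.0005  0.0012]
```

Request:
arm_command([
  [[-0.0045, -0.003, 0, 0, 0, 0.01], [0, 0, 0.03, 0, 0, 0], [0, 0, 0.03, 0, 0, 0], [0, 0, 0.0207, 0, 0, 0], [0, 0, 0, 0, 0, 0], [0, 0, 0, 0, 0, 0]],
])

```text
clock: 20.35
position: [0.5111, -0.3591, 0.0371]
ee_rot: [1.251, 2.881, -0.001]
force: [-0.3, -0.1, -0.0]
width: 0.546
gripper_force: 0.0
```

Request:
arm_command([
  [[0, 0, 0, 0, 0, 0], [0, 0, 0, 0, 0, 0], [0, 0, 0, 0, 0, 0], [0, 0, 0, 0, 0, 0], [0, 0, 0, 0, 0, 0], [0, 0, 0, 0, 0, 0], [0, 0, 0, 0, 0, 0], [0, 0, 0, 0, 0, 0]],
], jaw=0.005)

```text
clock: 21.35
position: [0.5109, -0.3584, 0.0365]
ee_rot: [1.251, 2.882, 0.0]
force: [0.5, 1.7, 5.0]
width: 0.184
gripper_force: 40.0
```

```bash
python3 -c "
from h import *
plan(.5752,-.1692,.1,4.7)"
```

```text
t 21.35 p [ 0.5109 -0.3584  0.0365] psi 43.08 w 0.0169 F [0.5 1.7 5. ] q7 1.67
 shift [ 0.0943  0.1762 -0.0635] rows 4 each [ 0.0236  0.044  -0.0159]
 turn [4.000e-04 1.000e-04 6.699e-01] rows 4 each [1.000e-04 0.000e+00 1.675e-01]
```

Request:
arm_command([
  [[0, 0, -0.03, 0, 0, 0], [0, 0, -0.0335, 0, 0, 0], [0.0236, 0.044, 0, 0, 0, 0], [0.0236, 0.044, 0, 0, 0, 0], [0.0236, 0.044, 0, 0, 0, 0], [0.0236, 0.044, 0, 0, 0, 0], [0, 0, 0, 0, 0, 0.1675], [0, 0, 0, 0, 0, 0.1675], [0, 0, 0, 0, 0, 0.1675], [0, 0, 0, 0, 0, 0.1675]],
])

```text
clock: 22.6
position: [0.5743, -0.1692, 0.0994]
ee_rot: [-2.135, -2.304, 0.001]
force: [-0.3, -0.6, -1.2]
width: 0.185
gripper_force: 40.0
```

Request:
arm_command([
  [[0, 0, 0, 0, 0, 0], [0, 0, 0, 0, 0, 0], [0, 0, 0, 0, 0, 0]],
])

```text
clock: 22.98
position: [0.5747, -0.1693, 0.0998]
ee_rot: [-2.126, -2.313, -0.0]
force: [-0.1, 0.5, -1.4]
width: 0.183
gripper_force: 40.0
```

```bash
python3 - <<'E'
from h import *
plan(.5752,-.1692,.049,4.7)
W,px,ok=wrist(); cv2.imwrite("pics/k4.png",px[:,:,::-1])
E
```

```text
t 22.98 p [ 0.5747 -0.1693  0.0998] psi 4.81 w 0.0168 F [-0.1  0.5 -1.4] q7 0.77
 shift [0.0001 0.0005 0.0508] rows 1 each [0.0001 0.0005 0.0508]
 turn [ 0.0001 -0.0002  0.0019] rows 1 each [ 0.0001 -0.0002  0.0019]
```

View pics/k4.png

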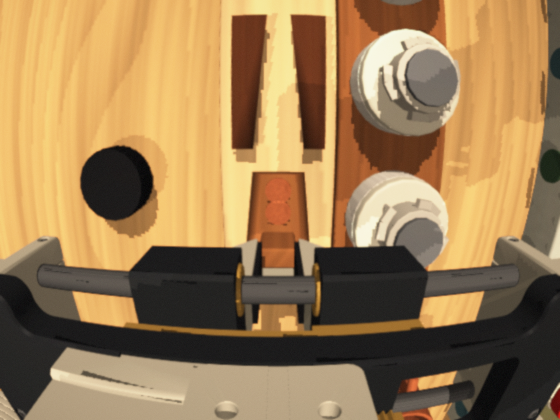

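The key is in line with way 2 (centred at about x = 279). I'll lower it and slide.

Request:
arm_command([
  [[0, 0.0004, 0.025, 0, 0, 0], [0, 0, 0.024, 0, 0, 0], [0, 0, 0.0028, 0, 0, 0], [0, 0, 0, 0, 0, 0], [0, 0, 0, 0, 0, 0]],
])

```text
clock: 23.65
position: [0.5758, -0.1695, 0.049]
ee_rot: [2.128, 2.31, 0.001]
force: [0.8, 0.4, -1.6]
width: 0.204
gripper_force: 39.9
```

Request:
arm_command([
  [[0.015, 0, 0, 0, 0, 0], [0.015, 0, 0, 0, 0, 0], [0.015, 0, 0, 0, 0, 0], [0.015, 0, 0, 0, 0, 0], [0.015, 0, 0, 0, 0, 0], [0.01, 0, 0, 0, 0, 0], [0, 0, 0, 0, 0, 0], [0, 0, 0, 0, 0, 0], [0, 0, 0, 0, 0, 0]],
])

```text
clock: 24.78
position: [0.5679, -0.0933, 0.0479]
ee_rot: [2.13, 2.296, -0.012]
force: [1.7, -28.2, -17.4]
width: 0.206
gripper_force: 39.7
```

```bash
python3 - <<'E'
from h import *
plan(.567,-.0695,.048,4.7)
W,px,ok=wrist(); a=px[:,:,::-1]
im=arm.get_image("scene")["pixels"][:,:,::-1]
b=cv2.resize(im[200:330,220:380],(517,420),interpolation=cv2.INTER_CUBIC)
cv2.imwrite("pics/k5.png",np.hstack([a[:,140:400],b]))
E
```

```text
t 24.77 p [ 0.5679 -0.0933  0.0479] psi 4.31 w 0.0189 F [  1.7 -28.2 -17.4] q7 0.7
 shift [ 0.0238  0.0008 -0.0004] rows 1 each [ 0.0238  0.0008 -0.0004]
 turn [ 0.001   0.0123 -0.0069] rows 1 each [ 0.001   0.0123 -0.0069]
```

View pics/k5.png

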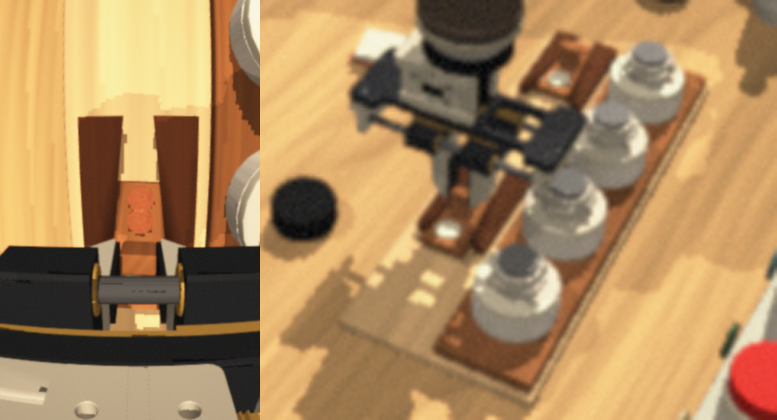

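The scene crop shows the key in the way but stopped about 24 mm short, so it has probably tilted in the grip (the slackening). I'll back off, let it drop flat and re-grip.

Request:
arm_command([
  [[-0.01, 0, 0, 0, 0, 0], [-0.01, 0, 0, 0, 0, 0], [-0.01, 0, 0, 0, 0, 0], [0, 0, 0, 0, 0, 0], [0, 0, 0, 0, 0, 0]],
])

```text
clock: 25.5
position: [0.5711, -0.1142, 0.0482]
ee_rot: [2.128, 2.31, 0.001]
force: [-1.0, -0.8, -1.3]
width: 0.207
gripper_force: 39.9
```

Request:
arm_command([
  [[0, 0, 0, 0, 0, 0], [0, 0, 0, 0, 0, 0], [0, 0, 0, 0, 0, 0], [0, 0, 0, 0, 0, 0], [0, 0, 0, 0, 0, 0]],
], jaw=0.035)

```text
clock: 26.12
position: [0.5707, -0.1144, 0.0481]
ee_rot: [2.129, 2.311, 0.0]
force: [-0.1, 0.5, -0.7]
width: 0.381
gripper_force: 0.0
```

```bash
python3 - <<'E'
from h import *
plan(.5670,-.0695,.0480,4.7)
W,px,ok=wrist(); o,M,p=st(); np.savez("w2.npz",W=W,px=px,ok=ok)
B=np.array([[.9966,.0822],[-.0822,.9966]]); b=(W[...,:2]-[.6493,-.0023])@B.T
m=ok&(abs(b[...,0]+.0875)<.017)&(b[...,1]>-.16)&(b[...,1]<-.0)&(W[...,2]<.06)
for y in np.arange(-.16,0,.01):
    s=m&(abs(b[...,1]-y)<.004); Q=W[s]
    if len(Q)>8: print(y.round(3),len(Q),np.percentile(Q[:,2],[5,50,95]).round(4))
E
```

```text
t 26.12 p [ 0.5707 -0.1144  0.0481] psi 4.69 w 0.035 F [-0.1  0.5 -0.7] q7 0.74
 shift [ 0.045  -0.      0.0001] rows 1 each [ 0.045  -0.      0.0001]
 turn [ 0.0001 -0.0001 -0.0001] rows 1 each [ 0.0001 -0.0001 -0.0001]
-0.16 40 [0.0114 0.0123 0.013 ]
-0.13 162 [0.0211 0.0247 0.0269]
-0.12 188 [0.0195 0.0237 0.025 ]
-0.11 688 [0.0188 0.0516 0.053 ]
-0.1 1346 [0.0198 0.0294 0.0518]
-0.09 747 [0.0145 0.0248 0.027 ]
-0.08 761 [0.0133 0.0246 0.0269]
-0.07 954 [0.0116 0.0232 0.0264]
-0.06 780 [0.0112 0.0124 0.025 ]
-0.05 798 [0.0111 0.0124 0.0252]
-0.04 799 [0.0112 0.0126 0.0254]
-0.03 851 [0.0111 0.0127 0.0254]
-0.02 825 [0.0111 0.0131 0.0254]
-0.01 726 [0.011  0.0125 0.0252]
```

The key is flat again (plate top 0.0246, fin top 0.052). I'll re-grip and push.

Request:
arm_command([
  [[0, 0, 0, 0, 0, 0], [0, 0, 0, 0, 0, 0], [0, 0, 0, 0, 0, 0], [0, 0, 0, 0, 0, 0], [0, 0, 0, 0, 0, 0], [0, 0, 0, 0, 0, 0]],
], jaw=0.005)

```text
clock: 26.92
position: [0.5708, -0.1144, 0.048]
ee_rot: [2.129, 2.31, 0.0]
force: [0.5, -0.1, 0.7]
width: 0.191
gripper_force: 40.0
```

Request:
arm_command([
  [[0.01, 0, 0, 0, 0, 0], [0.01, 0, 0, 0, 0, 0], [0.01, 0, 0, 0, 0, 0], [0.005, 0, 0, 0, 0, 0], [0, 0, 0, 0, 0, 0], [0, 0, 0, 0, 0, 0]],
])

```text
clock: 27.68
position: [0.5676, -0.0793, 0.0479]
ee_rot: [-2.128, -2.31, 0.0]
force: [-1.6, -2.3, 1.6]
width: 0.192
gripper_force: 40.0
```

Request:
arm_command([
  [[0.003, 0, 0, 0, 0, 0], [0.003, 0, 0, 0, 0, 0], [0.003, 0, 0, 0, 0, 0], [0, 0, 0, 0, 0, 0], [0, 0, 0, 0, 0, 0]],
])

```text
clock: 28.3
position: [0.5671, -0.0734, 0.0484]
ee_rot: [2.129, 2.306, -0.003]
force: [-0.8, -10.3, 2.2]
width: 0.195
gripper_force: 40.0
```

Request:
arm_command([
  [[0.0015, 0, 0, 0, 0, 0], [0.0015, 0, 0, 0, 0, 0], [0, 0, 0, 0, 0, 0], [0, 0, 0, 0, 0, 0]],
])

```text
clock: 28.8
position: [0.567, -0.0728, 0.0484]
ee_rot: [2.13, 2.302, -0.005]
force: [-0.9, -14.8, -0.6]
width: 0.195
gripper_force: 40.0
```

Request:
arm_command([
  [[0.0015, 0, 0, 0, 0, 0], [0.0015, 0, 0, 0, 0, 0], [0.001, 0, 0, 0, 0, 0], [0, 0, 0, 0, 0, 0], [0, 0, 0, 0, 0, 0]],
])

```text
clock: 29.42
position: [0.5668, -0.0717, 0.0484]
ee_rot: [2.13, 2.298, -0.009]
force: [0.5, -24.1, -5.8]
width: 0.191
gripper_force: 39.9
```

Request:
arm_command([
  [[0, 0, 0, 0, 0, 0], [0, 0, 0, 0, 0, 0], [0, 0, 0, 0, 0, 0], [0, 0, 0, 0, 0, 0], [0, 0, 0, 0, 0, 0], [0, 0, -0.03, 0, 0, 0], [0, 0, -0.05, 0, 0, 0], [-0.03, 0, -0.05, 0, 0, 0], [-0.04, 0, -0.02, 0, 0, 0], [0, 0, 0, 0, 0, 0]],
], jaw=0.05)

```text
clock: 30.68
position: [0.5728, -0.1375, 0.2004]
ee_rot: [2.131, 2.302, 0.002]
force: [0.8, 0.3, 0.0]
width: 0.544
gripper_force: 0.0
```

Request:
arm_command([
  [[0, 0, 0, 0, 0, 0], [0, 0, 0, 0, 0, 0], [0, 0, 0, 0, 0, 0]],
], jaw=0.075)

```text
clock: 31.05
position: [0.5721, -0.1322, 0.1974]
ee_rot: [-2.126, -2.311, 0.001]
force: [0.3, -0.1, -0.8]
width: 0.796
gripper_force: 0.0
```

```bash
python3 - <<'E'
from h import *
plan(.4365,-.1555,.1,50)
W,px,ok=wrist()
B=np.array([[.9966,.0822],[-.0822,.9966]]); b=(W[...,:2]-[.6493,-.0023])@B.T
for y0 in (-.0602,.1547):
    m=ok&(abs(b[...,0]+.0875)<.02)&(abs(b[...,1]-y0)<.04)&(W[...,2]>.040)&(W[...,2]<.06)
    if m.sum()>20:
        r=cv2.minAreaRect(b[m].astype(np.float32)*1000); print(y0,m.sum(),np.round(r,1) if 0 else r,np.percentile(W[m][:,2],[50,95]))
    m=ok&(abs(b[...,0]+.0875)<.012)&(abs(b[...,1]-y0)<.045)&(W[...,2]<.04)
    print(np.percentile(W[m][:,2],[5,50,95]).round(4) if m.any() else None, b[m&(W[...,2]>.02)][:,1].max() if (m&(W[...,2]>.02)).any() else None)
E
```

```text
t 31.05 p [ 0.5721 -0.1322  0.1974] psi 4.77 w 0.073 F [ 0.3 -0.1 -0.8] q7 0.64
 shift [-0.0119 -0.1369  0.0975] rows 4 each [-0.003  -0.0342  0.0244]
 turn [-0.0009 -0.0009 -0.7894] rows 5 each [-0.0002 -0.0002 -0.1579]
-0.0602 290 ((-87.8206787109375, -66.70098876953125), (12.37378978729248, 19.72711753845215), 89.96058654785156) [0.0517751  0.05327369]
[0.0122 0.0248 0.0271] -0.015239347782071633
None None
```

Request:
arm_command([
  [[-0.04, 0, -0.01, 0, 0, 0], [0, 0, 0, 0, 0, 0], [0, 0, 0, 0, 0, 0]],
])

```text
clock: 31.48
position: [0.5755, -0.1727, 0.2077]
ee_rot: [-2.128, -2.31, -0.0]
force: [-0.9, -0.3, -0.1]
width: 0.817
gripper_force: 0.0
```

```bash
cat > kf.py <<'E'
from h import *
B=np.array([[.9966,.0822],[-.0822,.9966]])
def run():
    plan(.567,-.0695,.048,4.7)
    W,px,ok=wrist(); b=(W[...,:2]-[.6493,-.0023])@B.T; Z=W[...,2]
    for y0 in (-.0602,.1547):
        m=ok&(abs(b[...,0]+.0875)<.02)&(abs(b[...,1]-y0)<.06)&(Z>.047)&(Z<.06)
        if m.sum()>20: r=cv2.minAreaRect(b[m].astype(np.float32)*1000); print(y0,m.sum(),r)
        s=ok&(abs(b[...,0]+.0875)<.005)&(abs(b[...,1]-y0-.03)<.03)
        o=np.argsort(b[s][:,1]); yy=b[s][o,1]; zz=Z[s][o]
        if len(yy): k=zz>.019; print(" front edge",yy[k].max() if k.any() else None, "plate z front",np.median(zz[(yy>y0+.012)&(yy<y0+.03)]).round(4))
        s=ok&(abs(b[...,0]+.0875)<.006)&(abs(b[...,1]-y0+.045)<.01)&(Z>.019); 
        if s.any(): print(" rear edge",b[s][:,1].min(), "z",np.median(Z[s]))
        s=ok&(abs(abs(b[...,0]+.0875)-.025)<.006)&(abs(b[...,1]-y0)<.07)&(Z>.022)&(Z<.03)
        print(" wall y",b[s][:,1].min().round(4),b[s][:,1].max().round(4)) if s.any() else 0
run()
E
python3 kf.py
```

```text
t 31.48 p [ 0.5755 -0.1727  0.2077] psi 4.69 w 0.075 F [-0.9 -0.3 -0.1] q7 0.69
 shift [1.035e-01 1.000e-04 1.597e-01] rows 4 each [0.0259 0.     0.0399]
 turn [-0.0004 -0.0006 -0.0002] rows 1 each [-0.0004 -0.0006 -0.0002]
-0.0602 263 ((-87.01449584960938, -66.34571075439453), (11.94107437133789, 19.173917770385742), 89.79681396484375)
 front edge -0.026666013690112057 plate z front 0.026
 rear edge -0.10566540440404916 z 0.025127521810768008
 wall y -0.1098 -0.0099
```

Key 2 is about 6 mm short with its nose about 1 mm high, which is a tilt jam. I'll re-grip, pull it back, and push again with some down force.

Request:
arm_command([
  [[0.033, 0, 0.03, 0, 0, 0], [0.033, 0, 0.03, 0, 0, 0], [0.0315, 0, 0.03, 0, 0, 0], [0, 0, 0.03, 0, 0, 0], [0, 0, 0.025, 0, 0, 0], [0, 0, 0.0152, 0, 0, 0], [0, 0, 0, 0, 0, 0], [0, 0, 0, 0, 0, 0]],
], jaw=0.04)

```text
clock: 32.52
position: [0.5681, -0.0761, 0.0486]
ee_rot: [2.128, 2.31, 0.001]
force: [0.4, -0.2, 0.6]
width: 0.431
gripper_force: 0.0
```

Request:
arm_command([
  [[0, 0, 0, 0, 0, 0], [0, 0, 0, 0, 0, 0], [0, 0, 0, 0, 0, 0], [0, 0, 0, 0, 0, 0], [0, 0, 0, 0, 0, 0], [0, 0, 0, 0, 0, 0]],
], jaw=0.005)

```text
clock: 33.28
position: [0.5677, -0.076, 0.0481]
ee_rot: [2.128, 2.31, 0.001]
force: [-1.0, 0.6, 5.7]
width: 0.188
gripper_force: 40.0
```

Request:
arm_command([
  [[-0.004, 0, 0, 0, 0, 0], [-0.006, 0, 0, 0, 0, 0], [0, 0, 0, 0, 0, 0], [0, 0, 0, 0, 0, 0]],
])

```text
clock: 33.78
position: [0.5688, -0.086, 0.0481]
ee_rot: [2.128, 2.31, 0.001]
force: [-0.8, 0.4, 4.7]
width: 0.187
gripper_force: 40.0
```

Request:
arm_command([
  [[0, 0, 0, 0, 0, 0], [0, 0, 0, 0, 0, 0], [0, 0, 0, 0, 0, 0], [0, 0, 0, 0, 0, 0]],
], jaw=0.03)

```text
clock: 34.28
position: [0.5682, -0.086, 0.0477]
ee_rot: [-2.129, -2.31, 0.0]
force: [0.0, 1.0, -0.2]
width: 0.328
gripper_force: 0.0
```

Request:
arm_command([
  [[0, 0, 0, 0, 0, 0], [0, 0, 0, 0, 0, 0], [0, 0, 0, 0, 0, 0], [0, 0, 0, 0, 0, 0], [0, 0, 0, 0, 0, 0]],
], jaw=0.005)

```text
clock: 34.9
position: [0.5684, -0.086, 0.0478]
ee_rot: [2.129, 2.311, 0.0]
force: [0.4, -0.0, -1.3]
width: 0.19
gripper_force: 40.0
```

Request:
arm_command([
  [[0, 0, 0.0015, 0, 0, 0], [0.004, 0, 0, 0, 0, 0], [0.004, 0, 0, 0, 0, 0], [0.004, 0, 0, 0, 0, 0], [0.002, 0, 0, 0, 0, 0], [0, 0, 0, 0, 0, 0], [0, 0, 0, 0, 0, 0]],
])

```text
clock: 35.78
position: [0.5679, -0.0755, 0.0475]
ee_rot: [2.129, 2.305, -0.002]
force: [-1.2, -8.1, 9.1]
width: 0.194
gripper_force: 40.0
```

Request:
arm_command([
  [[0.001, 0, 0, 0, 0, 0], [0.001, 0, 0, 0, 0, 0], [0, 0, 0, 0, 0, 0], [0, 0, 0, 0, 0, 0]],
])

```text
clock: 36.28
position: [0.5677, -0.0739, 0.0476]
ee_rot: [2.129, 2.304, -0.002]
force: [-1.7, -9.2, 8.9]
width: 0.193
gripper_force: 40.0
```

Request:
arm_command([
  [[0.001, 0, 0, 0, 0, 0], [0.0015, 0, 0, 0, 0, 0], [0.0015, 0, 0, 0, 0, 0], [0, 0, 0, 0, 0, 0], [0, 0, 0, 0, 0, 0]],
])

```text
clock: 36.9
position: [0.5671, -0.0704, 0.0476]
ee_rot: [2.129, 2.304, -0.003]
force: [-2.2, -10.4, 11.0]
width: 0.197
gripper_force: 40.0
```

Request:
arm_command([
  [[0.001, 0, 0, 0, 0, 0], [0.001, 0, 0, 0, 0, 0], [0.001, 0, 0, 0, 0, 0], [0, 0, 0, 0, 0, 0], [0, 0, 0, 0, 0, 0]],
])

```text
clock: 37.52
position: [0.567, -0.07, 0.0476]
ee_rot: [2.129, 2.3, -0.006]
force: [-2.6, -17.3, 6.6]
width: 0.195
gripper_force: 40.0
```

Now wedging at the seat (target y = −0.0695). One last small push, then release.

Request:
arm_command([
  [[0.0015, 0, 0, 0, 0, 0], [0.001, 0, 0, 0, 0, 0], [0, 0, 0, 0, 0, 0], [0, 0, 0, 0, 0, 0]],
])

```text
clock: 38.02
position: [0.567, -0.0698, 0.0477]
ee_rot: [2.129, 2.296, -0.008]
force: [-0.9, -23.9, 3.5]
width: 0.194
gripper_force: 40.0
```

Request:
arm_command([
  [[0, 0, 0, 0, 0, 0], [0, 0, 0, 0, 0, 0], [0, 0, 0, 0, 0, 0], [0, 0, 0, 0, 0, 0], [0, 0, 0, 0, 0, 0], [0, 0, -0.03, 0, 0, 0], [0, 0, -0.05, 0, 0, 0], [-0.03, 0, -0.05, 0, 0, 0], [-0.04, 0, -0.02, 0, 0, 0], [-0.03, 0, 0, 0, 0, 0]],
], jaw=0.05)

```text
clock: 39.28
position: [0.5755, -0.1621, 0.1986]
ee_rot: [2.127, 2.308, 0.003]
force: [0.5, 0.7, -0.3]
width: 0.544
gripper_force: 0.0
```

Request:
arm_command([
  [[0, 0, 0, 0, 0, 0], [0, 0, 0, 0, 0, 0], [0, 0, 0, 0, 0, 0]],
], jaw=0.075)

```text
clock: 39.65
position: [0.5745, -0.1587, 0.1959]
ee_rot: [-2.126, -2.312, -0.0]
force: [-0.9, -1.0, -0.3]
width: 0.796
gripper_force: 0.0
```

```bash
python3 - <<'E'
import kf
kf.plan(.4365,-.1555,.1,50)
E
```

```text
t 39.65 p [ 0.5745 -0.1587  0.1959] psi 4.8 w 0.0731 F [-0.9 -1.  -0.3] q7 0.69
 shift [8.940e-02 1.000e-04 1.479e-01] rows 4 each [0.0223 0.     0.037 ]
 turn [-0.0007 -0.0009  0.0017] rows 1 each [-0.0007 -0.0009  0.0017]
-0.0602 277 ((-87.52040100097656, -60.72185516357422), (19.42325782775879, 11.385685920715332), 0.08527004718780518)
 front edge -0.021023377212776615 plate z front 0.026
 rear edge -0.10125355758992564 z 0.02418723635665608
 wall y -0.1094 -0.0102
t 39.7 p [ 0.5745 -0.1588  0.196 ] psi 4.79 w 0.0742 F [-0.2 -0.3 -0.5] q7 0.69
 shift [ 0.0148 -0.1372  0.096 ] rows 4 each [ 0.0037 -0.0343  0.024 ]
 turn [-2.00e-04 -9.00e-04 -7.89e-01] rows 5 each [-0.     -0.0002 -0.1578]
```

Both keys are seated within 1 mm. Now lid B for jar 4: squeeze it once to centre it, then grip again at another angle.

Request:
arm_command([
  [[0.0037, -0.0343, 0.02, 0, 0, 0], [0.0037, -0.0343, 0.02, 0, 0, 0], [0.0037, -0.0343, 0.02, 0, 0, 0], [0.0037, -0.0343, 0.02, 0, 0, 0], [0, 0, 0.03, 0, 0, 0], [0, 0, 0, 0, 0, 0], [0, 0, 0, 0, 0, 0], [0, 0, 0, 0, 0, 0]],
], jaw=0.08, newtons=8)

```text
clock: 40.7
position: [0.4375, -0.1569, 0.0872]
ee_rot: [2.127, 2.31, 0.001]
force: [0.4, 1.4, 0.1]
width: 0.874
gripper_force: 0.0
```

```bash
cat > lid.py <<'E'
from h import *
import sys
from scipy.optimize import least_squares
def lid(c,zl=.0225,zh=.03):
    W,px,ok=wrist(); Z=W[...,2]
    m=ok&(np.hypot(W[...,0]-c[0],W[...,1]-c[1])<.045)&(Z>zl)&(Z<zh); Q=W[m]
    if len(Q)<30: print("few",len(Q)); return
    q,r=cv2.minEnclosingCircle(Q[:,:2].astype(np.float32)); print("lid",len(Q),np.round(q,4),round(r,4),np.median(Q[:,2]).round(4)); return q
if __name__=="__main__":
    c=tuple(map(float,sys.argv[1:3])); plan(*c,.022,5); q=lid(c)
    if q: plan(*q,.022,5)
E
python3 lid.py .4365 -.1555
```

```text
t 40.7 p [ 0.4375 -0.1569  0.0872] psi 4.72 w 0.0802 F [0.4 1.4 0.1] q7 0.84
 shift [ 0.0015 -0.001   0.0652] rows 2 each [ 0.0007 -0.0005  0.0326]
 turn [ 0.0015  0.0005 -0.0048] rows 1 each [ 0.0015  0.0005 -0.0048]
lid 5106 [ 0.4366 -0.1556] 0.0302 0.0261
t 40.75 p [ 0.4374 -0.1568  0.0871] psi 4.72 w 0.0802 F [ 0.8 -0.1  0. ] q7 0.84
 shift [ 0.0013 -0.0008  0.0651] rows 2 each [ 0.0007 -0.0004  0.0325]
 turn [ 0.0014  0.0004 -0.0049] rows 1 each [ 0.0014  0.0004 -0.0049]
```

Request:
arm_command([
  [[0.0013, -0.0008, 0.025, 0, 0, 0], [0, 0, 0.025, 0, 0, 0], [0, 0, 0.0145, 0, 0, 0], [0, 0, 0, 0, 0, 0], [0, 0, 0, 0, 0, 0]],
])

```text
clock: 41.38
position: [0.4361, -0.1558, 0.0224]
ee_rot: [2.128, 2.31, 0.001]
force: [0.3, -0.4, 0.2]
width: 0.867
gripper_force: 0.0
```

Request:
arm_command([
  [[0, 0, 0, 0, 0, 0], [0, 0, 0, 0, 0, 0], [0, 0, 0, 0, 0, 0], [0, 0, 0, 0, 0, 0], [0, 0, 0, 0, 0, 0]],
], jaw=0.04)

```text
clock: 42.0
position: [0.4359, -0.1555, 0.022]
ee_rot: [2.128, 2.31, 0.001]
force: [-0.4, 1.0, 6.6]
width: 0.634
gripper_force: 8.0
```

Request:
arm_command([
  [[0, 0, 0, 0, 0, 0], [0, 0, 0, 0, 0, 0], [0, 0, 0, 0, 0, 0.162], [0, 0, 0, 0, 0, 0.162], [0, 0, 0, 0, 0, 0.162], [0, 0, 0, 0, 0, 0.162], [0, 0, 0, 0, 0, 0.162], [0, 0, 0, 0, 0, 0.162], [0, 0, 0, 0, 0, 0.162], [0, 0, 0, 0, 0, 0]],
], jaw=0.076)

```text
clock: 43.25
position: [0.4354, -0.1555, 0.0215]
ee_rot: [3.036, 0.807, -0.002]
force: [-0.1, -0.1, 0.4]
width: 0.828
gripper_force: 0.0
```

Request:
arm_command([
  [[0, 0, 0, 0, 0, 0], [0, 0, 0, 0, 0, 0], [0, 0, 0, 0, 0, 0], [0, 0, 0, 0, 0, 0], [0, 0, 0, 0, 0, 0]],
], jaw=0.04)

```text
clock: 43.88
position: [0.4356, -0.1555, 0.0219]
ee_rot: [-3.036, -0.806, -0.0]
force: [-0.0, 0.3, 0.1]
width: 0.635
gripper_force: 8.0
```

Request:
arm_command([
  [[0, 0, 0, 0, 0, 0], [0, 0, 0, 0, 0, 0], [0, 0, 0, 0, 0, 0]],
], newtons=40)

```text
clock: 44.25
position: [0.4356, -0.1555, 0.0218]
ee_rot: [3.036, 0.806, 0.0]
force: [-0.6, 0.2, 2.0]
width: 0.615
gripper_force: 40.0
```

```bash
python3 -c "
from h import *
plan(.6616,-.1615,.13,-60)"
```

```text
t 44.25 p [ 0.4356 -0.1555  0.0218] psi -60.28 w 0.0565 F [-0.6  0.2  2. ] q7 0.12
 shift [ 0.1933  0.1173 -0.1082] rows 5 each [ 0.0387  0.0235 -0.0216]
 turn [ 0.      0.     -0.0049] rows 1 each [ 0.      0.     -0.0049]
```

Request:
arm_command([
  [[0, 0, -0.05, 0, 0, 0], [0, 0, -0.058, 0, 0, 0], [0.0387, 0.0235, 0, 0, 0, 0], [0.0387, 0.0235, 0, 0, 0, 0], [0.0387, 0.0235, 0, 0, 0, 0], [0.0387, 0.0235, 0, 0, 0, 0], [0.0385, 0.0233, 0, 0, 0, 0], [0, 0, 0, 0, 0, 0], [0, 0, 0, 0, 0, 0], [0, 0, 0, 0, 0, 0]],
])

```text
clock: 45.5
position: [0.6607, -0.1617, 0.1299]
ee_rot: [-3.036, -0.804, 0.001]
force: [0.2, -0.5, -0.5]
width: 0.617
gripper_force: 40.0
```

Request:
arm_command([
  [[0, 0, 0, 0, 0, 0], [0, 0, 0, 0, 0, 0]],
])

```text
clock: 45.75
position: [0.6614, -0.1613, 0.13]
ee_rot: [-3.036, -0.805, -0.0]
force: [-0.2, 0.4, -0.7]
width: 0.612
gripper_force: 40.0
```

```bash
python3 - <<'E'
from h import *
plan(.6616,-.1615,.10,-60)
W,px,ok=wrist(); cv2.imwrite("pics/l1.png",px[:,:,::-1])
E
```

```text
t 45.75 p [ 0.6614 -0.1613  0.13  ] psi -60.29 w 0.0562 F [-0.2  0.4 -0.7] q7 -0.25
 shift [0.0001 0.0002 0.03  ] rows 1 each [0.0001 0.0002 0.03  ]
 turn [-0.0002 -0.0004 -0.005 ] rows 1 each [-0.0002 -0.0004 -0.005 ]
```

View pics/l1.png

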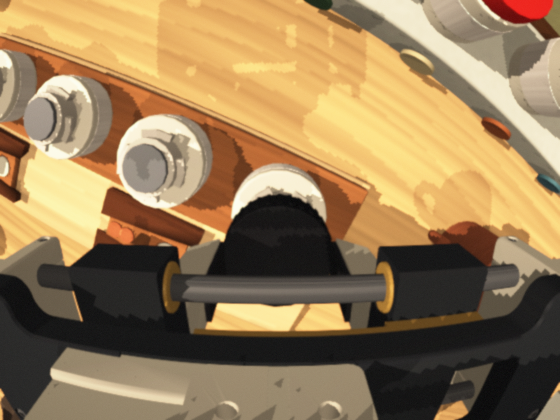

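The lid is held above jar 4, concentric with it (jar shoulder visible around (280,190)). Lowering.

Request:
arm_command([
  [[0, 0, 0.012, 0, 0, 0], [0, 0, 0.012, 0, 0, 0], [0, 0, 0.006, 0, 0, 0], [0, 0, 0, 0, 0, 0], [0, 0, 0, 0, 0, 0]],
])

```text
clock: 46.42
position: [0.6617, -0.1617, 0.1]
ee_rot: [3.036, 0.805, 0.0]
force: [-0.5, 0.5, -0.5]
width: 0.616
gripper_force: 40.0
```

Request:
arm_command([
  [[0, 0, 0.003, 0, 0, 0], [0, 0, 0.003, 0, 0, 0], [0, 0, 0.002, 0, 0, 0], [0, 0, 0, 0, 0, 0], [0, 0, 0, 0, 0, 0]],
])

```text
clock: 47.05
position: [0.6617, -0.1615, 0.0919]
ee_rot: [3.037, 0.806, 0.0]
force: [-0.3, 0.2, -0.6]
width: 0.611
gripper_force: 40.0
```

Request:
arm_command([
  [[0, 0, 0.002, 0, 0, 0], [0, 0, 0.002, 0, 0, 0], [0, 0, 0.002, 0, 0, 0], [0, 0, 0, 0, 0, 0], [0, 0, 0, 0, 0, 0]],
])

```text
clock: 47.68
position: [0.6617, -0.1615, 0.086]
ee_rot: [-3.036, -0.806, -0.0]
force: [-0.6, 0.1, 2.0]
width: 0.613
gripper_force: 40.0
```

No ridge contact: the lid dropped straight into the thread gap and sits 2 mm above home on the seal. Screwing clockwise.

Request:
arm_command([
  [[0, 0, 0.0003, 0, 0, 0.12], [0, 0, 0.0004, 0, 0, 0.12], [0, 0, 0.0004, 0, 0, 0.12], [0, 0, 0.0004, 0, 0, 0.12], [0, 0, 0, 0, 0, 0]],
])

```text
clock: 48.3
position: [0.6619, -0.1617, 0.0845]
ee_rot: [3.14, 0.062, 0.001]
force: [0.6, 0.2, 4.7]
width: 0.615
gripper_force: 40.0
```

```bash
cat > s.py <<'E'
from h import *
plan(.66,-.16,.1); o=arm.observe(); print(o["ft_torque"].round(2),o["joint_efforts"][6].round(2),o["force"].round(1))
E
python3 s.py
```

```text
t 48.3 p [ 0.6619 -0.1617  0.0845] psi -87.74 w 0.0565 F [0.6 0.2 4.7] q7 -0.63
 shift [-0.0019 -0.0018 -0.0155] rows 1 each [-0.0019 -0.0018 -0.0155]
[0.04 0.11 0.01] -1.15 [0.6 0.2 4.7]
```

Request:
arm_command([
  [[0, 0, 0.0003, 0, 0, 0.12], [0, 0, 0.0003, 0, 0, 0.12], [0, 0, 0, 0, 0, 0]],
])

```text
clock: 48.68
position: [0.6619, -0.1617, 0.0839]
ee_rot: [3.126, -0.311, 0.001]
force: [1.0, 0.9, 3.6]
width: 0.619
gripper_force: 40.0
```

Request:
arm_command([
  [[0, 0, 0, 0, 0, 0.1], [0, 0, 0, 0, 0, 0.1], [0, 0, 0, 0, 0, 0], [0, 0, 0, 0, 0, 0]],
])

```text
clock: 49.18
position: [0.6618, -0.162, 0.084]
ee_rot: [3.079, -0.62, 0.001]
force: [-0.2, -2.7, 4.5]
width: 0.617
gripper_force: 40.0
```

```bash
python3 s.py
```

```text
t 49.17 p [ 0.6618 -0.162   0.084 ] psi -112.76 w 0.0566 F [-0.2 -2.7  4.5] q7 -1.02
 shift [-0.0024 -0.0011 -0.016 ] rows 1 each [-0.0024 -0.0011 -0.016 ]
[-0.52  0.05  0.37] -0.36 [-0.2 -2.7  4.5]
```

Request:
arm_command([
  [[0, 0, 0, 0, 0, 0.1], [0, 0, 0, 0, 0, 0.1], [0, 0, 0, 0, 0, 0], [0, 0, 0, 0, 0, 0]],
])

```text
clock: 49.68
position: [0.6615, -0.1618, 0.0841]
ee_rot: [3.002, -0.925, 0.0]
force: [-0.3, -1.7, 6.7]
width: 0.614
gripper_force: 40.0
```

```bash
python3 s.py
```

```text
t 49.67 p [ 0.6615 -0.1618  0.0841] psi -124.27 w 0.0564 F [-0.3 -1.7  6.7] q7 -1.21
 shift [-0.0023 -0.0007 -0.0159] rows 1 each [-0.0023 -0.0007 -0.0159]
[-0.29  0.48  0.48] -0.55 [-0.3 -1.7  6.7]
```

Request:
arm_command([
  [[0, 0, 0, 0, 0, 0], [0, 0, 0, 0, 0, 0.08], [0, 0, 0, 0, 0, 0.08], [0, 0, 0, 0, 0, 0]],
], newtons=58)

```text
clock: 50.18
position: [0.6614, -0.1617, 0.084]
ee_rot: [2.918, -1.161, -0.001]
force: [-2.5, -1.3, 6.2]
width: 0.605
gripper_force: 58.0
```

```bash
python3 s.py
```

```text
t 50.17 p [ 0.6614 -0.1617  0.084 ] psi -133.4 w 0.0556 F [-2.5 -1.3  6.2] q7 -1.36
 shift [-0.0022 -0.0003 -0.016 ] rows 1 each [-0.0022 -0.0003 -0.016 ]
[-0.29  0.73  1.43] -2.04 [-2.5 -1.3  6.2]
```

Torque has jumped to 1.4 N·m: firm stop. Release and check the height.

Request:
arm_command([
  [[0, 0, 0, 0, 0, 0], [0, 0, 0, 0, 0, 0], [0, 0, 0, 0, 0, 0], [0, 0, 0, 0, 0, 0], [0, 0, -0.03, 0, 0, 0], [0, 0, -0.04, 0, 0, 0], [0, 0, -0.02, 0, 0, -0.17], [0, 0, 0, 0, 0, -0.17], [0, 0, 0, 0, 0, -0.17], [0, 0, 0, 0, 0, -0.17]],
], jaw=0.076, newtons=8)

```text
clock: 51.42
position: [0.6616, -0.1614, 0.1738]
ee_rot: [-3.139, 0.119, -0.0]
force: [-0.4, 0.3, 0.7]
width: 0.824
gripper_force: 0.0
```

Request:
arm_command([
  [[0, 0, 0, 0, 0, -0.17], [0, 0, 0, 0, 0, -0.17], [0, 0, 0, 0, 0, -0.17], [0, 0, 0, 0, 0, -0.17], [0, 0, 0, 0, 0, 0], [0, 0, 0, 0, 0, 0], [0, 0, 0, 0, 0, 0]],
])

```text
clock: 52.3
position: [0.6616, -0.1615, 0.1736]
ee_rot: [3.003, 0.923, -0.001]
force: [0.4, 0.5, -0.6]
width: 0.828
gripper_force: 0.0
```

```bash
python3 - <<'E'
from lid import *
plan(.4288,.166,.18,5); lid((.6616,-.1615),.075,.12)
E
```

```text
t 52.3 p [ 0.6616 -0.1615  0.1736] psi -55.82 w 0.076 F [ 0.4  0.5 -0.6] q7 -0.28
 shift [-0.0086 -0.4017 -0.0064] rows 8 each [-0.0011 -0.0502 -0.0008]
 turn [-2.0000e-04  3.0000e-04 -1.0615e+00] rows 6 each [-0.      0.     -0.1769]
lid 4456 [ 0.6616 -0.1615] 0.0308 0.0884
```

Lid B is home (top 0.0884 against 0.088 expected). Next is lid A.

Request:
arm_command([
  [[-0.0011, -0.0502, 0, 0, 0, 0], [-0.0011, -0.0502, 0, 0, 0, 0], [-0.0011, -0.0502, 0, 0, 0, 0], [-0.0011, -0.0502, 0, 0, 0, 0], [-0.0011, -0.0502, 0.01, 0, 0, 0], [-0.0011, -0.0502, 0.02, 0, 0, 0], [-0.0011, -0.0502, 0.025, 0, 0, 0], [-0.0011, -0.0502, 0.025, 0, 0, 0], [0, 0, 0, 0, 0, 0], [0, 0, 0, 0, 0, 0]],
], jaw=0.08)

```text
clock: 53.6
position: [0.4287, 0.165, 0.0941]
ee_rot: [3.001, 0.926, 0.001]
force: [0.5, 0.4, 0.1]
width: 0.874
gripper_force: 0.0
```

Request:
arm_command([
  [[0, 0, 0, 0, 0, 0], [0, 0, 0, 0, 0, 0], [0, 0, 0, 0, 0, 0]],
])

```text
clock: 53.98
position: [0.4285, 0.1648, 0.094]
ee_rot: [-3.002, -0.924, -0.001]
force: [0.0, 0.5, -0.6]
width: 0.869
gripper_force: 0.0
```

```bash
python3 lid.py .4288 .166
```

```text
t 53.98 p [0.4285 0.1648 0.094 ] psi -55.77 w 0.0798 F [ 0.   0.5 -0.6] q7 -0.71
 shift [ 0.0009 -0.0009  0.072 ] rows 2 each [ 0.0004 -0.0004  0.036 ]
 turn [ 4.0000e-04 -5.0000e-04 -1.0607e+00] rows 6 each [ 1.000e-04 -1.000e-04 -1.768e-01]
lid 2312 [0.4623 0.1598] 0.0283 0.0261
t 54.02 p [0.4283 0.1649 0.0939] psi -55.75 w 0.0799 F [ 0.4 -0.2  0.4] q7 -0.71
 shift [0.0252 0.0233 0.0719] rows 2 each [0.0126 0.0117 0.0359]
 turn [ 2.0000e-04 -4.0000e-04 -1.0603e+00] rows 6 each [ 0.000e+00 -1.000e-04 -1.767e-01]
```

Lid A has been knocked aside; I'll re-measure around its new place.

```bash
python3 lid.py .468 .160; python3 lid.py .470 .160
```

```text
t 54.02 p [0.4283 0.1649 0.0939] psi -55.75 w 0.0799 F [ 0.4 -0.2  0.4] q7 -0.71
 shift [0.03   0.0264 0.0719] rows 2 each [0.015  0.0132 0.036 ]
 turn [ 2.0000e-04 -4.0000e-04 -1.0603e+00] rows 6 each [ 0.000e+00 -1.000e-04 -1.767e-01]
lid 5253 [0.4723 0.1588] 0.0306 0.0261
t 54.08 p [0.4283 0.165  0.0938] psi -55.73 w 0.0801 F [-0.  -0.3  0.2] q7 -0.71
 shift [0.0329 0.03   0.0718] rows 2 each [0.0164 0.015  0.0359]
 turn [ 2.00e-04 -3.00e-04 -1.06e+00] rows 6 each [ 0.     -0.     -0.1767]
t 54.08 p [0.4283 0.165  0.0938] psi -55.73 w 0.0801 F [-0.  -0.3  0.2] q7 -0.71
 shift [0.0316 0.0276 0.0718] rows 2 each [0.0158 0.0138 0.0359]
 turn [ 2.00e-04 -3.00e-04 -1.06e+00] rows 6 each [ 0.     -0.     -0.1767]
lid 5285 [0.4788 0.1602] 0.0366 0.0261
t 54.12 p [0.4282 0.1651 0.0938] psi -55.72 w 0.0798 F [-0.3  0.2  0.8] q7 -0.71
 shift [0.0391 0.0325 0.0718] rows 2 each [0.0195 0.0163 0.0359]
 turn [ 1.0000e-04 -2.0000e-04 -1.0598e+00] rows 6 each [ 0.     -0.     -0.1766]
```

Request:
arm_command([
  [[0, 0, 0, 0, 0, 0.177], [0, 0, 0, 0, 0, 0.177], [0, 0, 0, 0, 0, 0.177], [0.0436, 0.0093, 0, 0, 0, 0], [0, 0, 0.02, 0, 0, 0], [0, 0, 0.025, 0, 0, 0], [0, 0, 0.0265, 0, 0, 0], [0, 0, 0, 0, 0, 0], [0, 0, 0, 0, 0, 0]],
])

```text
clock: 55.25
position: [0.4726, 0.1588, 0.023]
ee_rot: [-3.14, -0.106, -0.001]
force: [0.8, -0.2, 0.4]
width: 0.87
gripper_force: 0.0
```

Request:
arm_command([
  [[0, 0, 0, 0, 0, 0], [0, 0, 0, 0, 0, 0], [0, 0, 0, 0, 0, 0], [0, 0, 0, 0, 0, 0], [0, 0, 0, 0, 0, 0], [0, 0, -0.004, 0, 0, 0], [-0.02, 0, 0, 0, 0, 0], [-0.02, 0, 0, 0, 0, 0], [0, 0, 0.004, 0, 0, 0], [0, 0, 0, 0, 0, 0]],
], jaw=0.04, newtons=20)

```text
clock: 56.5
position: [0.4323, 0.1563, 0.0222]
ee_rot: [-3.14, -0.106, 0.001]
force: [-1.0, 0.4, -0.1]
width: 0.627
gripper_force: 20.0
```

Request:
arm_command([
  [[0, 0, 0, 0, 0, 0], [0, 0, 0, 0, 0, 0], [0, 0, 0, 0, 0, -0.17], [0, 0, 0, 0, 0, -0.17], [0, 0, 0, 0, 0, -0.17], [0, 0, 0, 0, 0, -0.17], [0, 0, 0, 0, 0, -0.17], [0, 0, 0, 0, 0, -0.17], [0, 0, 0, 0, 0, -0.17], [0, 0, 0, 0, 0, 0]],
], jaw=0.076)

```text
clock: 57.75
position: [0.4327, 0.1562, 0.0224]
ee_rot: [-2.542, -1.846, -0.001]
force: [-0.1, 0.3, 0.1]
width: 0.828
gripper_force: 0.0
```

Request:
arm_command([
  [[0, 0, 0, 0, 0, 0], [0, 0, 0, 0, 0, 0], [0, 0, 0, 0, 0, 0], [0, 0, 0, 0, 0, 0], [0, 0, 0, 0, 0, 0]],
], jaw=0.04, newtons=8)

```text
clock: 58.38
position: [0.4322, 0.1563, 0.0222]
ee_rot: [-2.541, -1.848, 0.0]
force: [-0.3, -0.8, -0.5]
width: 0.635
gripper_force: 8.0
```

Request:
arm_command([
  [[0, 0, 0, 0, 0, 0], [0, 0, 0, 0, 0, 0], [0, 0, 0, 0, 0, 0]],
], newtons=58)

```text
clock: 58.75
position: [0.4323, 0.1562, 0.0222]
ee_rot: [2.541, 1.848, 0.0]
force: [0.5, 0.2, -1.5]
width: 0.602
gripper_force: 58.0
```

```bash
python3 -c "
from h import *
plan(.6453,.0376,.13,-17)"
```

```text
t 58.75 p [0.4323 0.1562 0.0222] psi -17.94 w 0.0552 F [ 0.5  0.2 -1.5] q7 -0.06
 shift [-0.0472  0.2392 -0.1078] rows 5 each [-0.0094  0.0478 -0.0216]
 turn [ 0.     -0.     -0.0164] rows 1 each [ 0.     -0.     -0.0164]
```

Request:
arm_command([
  [[0, 0, -0.05, 0, 0, 0], [0, 0, -0.058, 0, 0, 0], [-0.0094, 0.0478, 0, 0, 0, 0], [-0.0094, 0.0478, 0, 0, 0, 0], [-0.0094, 0.0478, 0, 0, 0, 0], [-0.0094, 0.0478, 0, 0, 0, 0], [-0.0096, 0.048, 0, 0, 0, 0], [0, 0, 0, 0, 0, 0], [0, 0, 0, 0, 0, 0], [0, 0, 0, 0, 0, 0]],
])

```text
clock: 60.0
position: [0.6444, 0.0388, 0.1301]
ee_rot: [-2.539, -1.849, 0.0]
force: [-0.3, 0.6, 0.0]
width: 0.604
gripper_force: 58.0
```

Request:
arm_command([
  [[0, 0, 0, 0, 0, 0], [0, 0, 0, 0, 0, 0]],
])

```text
clock: 60.25
position: [0.645, 0.0383, 0.1304]
ee_rot: [-2.54, -1.849, -0.0]
force: [0.4, -0.3, -0.8]
width: 0.602
gripper_force: 58.0
```

```bash
python3 -c "
from h import *
plan(.6453,.0376,.1,-18)"
```

```text
t 60.25 p [0.645  0.0383 0.1304] psi -17.89 w 0.0552 F [ 0.4 -0.3 -0.8] q7 0.05
 shift [-0.0006  0.0005  0.0304] rows 1 each [-0.0006  0.0005  0.0304]
 turn [-0.0001 -0.0004  0.0019] rows 1 each [-0.0001 -0.0004  0.0019]
```

Request:
arm_command([
  [[-0.0005, 0.0004, 0.012, 0, 0, 0], [0, 0, 0.012, 0, 0, 0], [0, 0, 0.006, 0, 0, 0], [0, 0, 0.003, 0, 0, 0], [0, 0, 0, 0, 0, 0], [0, 0, 0, 0, 0, 0]],
])

```text
clock: 61.0
position: [0.6458, 0.037, 0.0974]
ee_rot: [2.54, 1.848, 0.001]
force: [-0.1, -0.1, 0.2]
width: 0.605
gripper_force: 58.0
```

Request:
arm_command([
  [[0, 0, 0.002, 0, 0, 0], [0, 0, 0.002, 0, 0, 0], [0, 0, 0.001, 0, 0, 0], [0, 0, 0, 0, 0, 0], [0, 0, 0, 0, 0, 0]],
])

```text
clock: 61.62
position: [0.6462, 0.037, 0.0959]
ee_rot: [-2.54, -1.847, -0.005]
force: [-11.5, 2.1, 32.5]
width: 0.61
gripper_force: 58.0
```

The lid rides on the ridge at 11.7 mm above home. I'll ease the load and turn back (CCW).

Request:
arm_command([
  [[0, 0, -0.003, 0, 0, 0], [0, 0, 0, 0, 0, 0], [0, 0, 0, 0, 0, -0.15], [0, 0, 0, 0, 0, -0.15], [0, 0, 0, 0, 0, 0], [0, 0, 0, 0, 0, 0]],
])

```text
clock: 62.38
position: [0.6464, 0.0368, 0.0965]
ee_rot: [2.235, 2.206, 0.003]
force: [-2.3, 0.4, 11.4]
width: 0.606
gripper_force: 58.0
```

Request:
arm_command([
  [[0, 0, 0, 0, 0, -0.15], [0, 0, 0, 0, 0, -0.15], [0, 0, 0, 0, 0, 0]],
])

```text
clock: 62.75
position: [0.6456, 0.037, 0.0952]
ee_rot: [-1.882, -2.515, -0.001]
force: [-0.3, -0.3, 0.7]
width: 0.607
gripper_force: 58.0
```

Request:
arm_command([
  [[0, 0, 0, 0, 0, -0.15], [0, 0, 0, 0, 0, -0.15], [0, 0, 0, 0, 0, 0]],
])

```text
clock: 63.12
position: [0.6455, 0.037, 0.0951]
ee_rot: [-1.489, -2.766, -0.0]
force: [-0.3, 0.0, 0.3]
width: 0.604
gripper_force: 58.0
```

The force vanished, so it has dropped off the ridge. Lowering.

Request:
arm_command([
  [[0, 0, 0.003, 0, 0, 0], [0, 0, 0.002, 0, 0, 0], [0, 0, 0, 0, 0, 0]],
])

```text
clock: 63.5
position: [0.646, 0.037, 0.092]
ee_rot: [1.489, 2.765, 0.002]
force: [-6.0, 0.1, 18.4]
width: 0.606
gripper_force: 58.0
```

Request:
arm_command([
  [[0, 0, 0.002, 0, 0, 0], [0, 0, 0.0015, 0, 0, 0], [0, 0, 0, 0, 0, 0], [0, 0, 0, 0, 0, 0]],
])

```text
clock: 64.0
position: [0.6463, 0.0369, 0.0913]
ee_rot: [1.489, 2.765, 0.005]
force: [-15.2, 0.9, 45.7]
width: 0.606
gripper_force: 58.1
```

Request:
arm_command([
  [[0, 0, -0.004, 0, 0, 0], [0, 0, 0, 0, 0, 0], [0, 0, 0, 0, 0, 0.1], [0, 0, 0, 0, 0, 0.08], [0, 0, 0, 0, 0, 0]],
])

```text
clock: 64.62
position: [0.6461, 0.0369, 0.0911]
ee_rot: [1.732, 2.619, 0.0]
force: [-0.6, -0.6, 6.9]
width: 0.607
gripper_force: 58.0
```

Request:
arm_command([
  [[0, 0, 0, 0, 0, 0.08], [0, 0, 0, 0, 0, 0.08], [0, 0, 0, 0, 0, 0]],
])

```text
clock: 65.0
position: [0.6454, 0.0373, 0.0902]
ee_rot: [-1.933, -2.476, 0.001]
force: [-0.1, -0.6, -0.7]
width: 0.606
gripper_force: 58.0
```

Dropped into the gap (ψ about 14°). Lowering to the seal.

Request:
arm_command([
  [[0, 0, 0.002, 0, 0, 0], [0, 0, 0.0015, 0, 0, 0], [0, 0, 0, 0, 0, 0], [0, 0, 0, 0, 0, 0]],
])

```text
clock: 65.5
position: [0.6455, 0.0371, 0.0873]
ee_rot: [-1.931, -2.478, -0.0]
force: [-1.0, 0.8, 0.8]
width: 0.604
gripper_force: 58.0
```

Request:
arm_command([
  [[0, 0, 0.001, 0, 0, 0.12], [0, 0, 0.0006, 0, 0, 0.12], [0, 0, 0.0006, 0, 0, 0.12], [0, 0, 0.0006, 0, 0, 0.12], [0, 0, 0, 0, 0, 0]],
])

```text
clock: 66.12
position: [0.646, 0.0369, 0.0847]
ee_rot: [2.463, 1.948, 0.001]
force: [-0.1, -0.7, 3.2]
width: 0.604
gripper_force: 58.0
```

```bash
python3 s.py
```

```text
t 66.12 p [0.646  0.0369 0.0847] psi -13.31 w 0.0554 F [-0.1 -0.7  3.2] q7 0.15
 shift [-0.1884  0.059  -0.0151] rows 4 each [-0.0471  0.0148 -0.0038]
[-0.03  0.1   0.01] -1.07 [-0.1 -0.7  3.2]
```

Request:
arm_command([
  [[0, 0, 0.0003, 0, 0, 0.12], [0, 0, 0.0003, 0, 0, 0.12], [0, 0, 0, 0, 0, 0.1], [0, 0, 0, 0, 0, 0.1], [0, 0, 0, 0, 0, 0], [0, 0, 0, 0, 0, 0]],
])

```text
clock: 66.88
position: [0.6456, 0.0371, 0.084]
ee_rot: [-2.828, -1.368, -0.0]
force: [-0.4, 0.9, 4.1]
width: 0.601
gripper_force: 58.0
```

```bash
python3 s.py
```

```text
t 66.88 p [0.6456 0.0371 0.084 ] psi -38.36 w 0.0552 F [-0.4  0.9  4.1] q7 -0.21
 shift [-0.1456  0.1336 -0.016 ] rows 4 each [-0.0364  0.0334 -0.004 ]
[-0.01  0.3   0.04] -0.01 [-0.4  0.9  4.1]
```

Request:
arm_command([
  [[0, 0, 0, 0, 0, 0.1], [0, 0, 0, 0, 0, 0.1], [0, 0, 0, 0, 0, 0], [0, 0, 0, 0, 0, 0]],
])

```text
clock: 67.38
position: [0.6454, 0.0371, 0.0841]
ee_rot: [2.95, 1.081, -0.001]
force: [-2.7, -0.8, 5.4]
width: 0.604
gripper_force: 58.0
```

```bash
python3 s.py
```

```text
t 67.38 p [0.6454 0.0371 0.0841] psi -49.75 w 0.0554 F [-2.7 -0.8  5.4] q7 -0.37
 shift [-0.1162  0.1598 -0.0159] rows 4 each [-0.029  0.04  -0.004]
[-0.19  0.62  1.16] -1.21 [-2.7 -0.8  5.4]
```

Firm stop (1.16 N·m). One more nudge to be sure, then release and check.

Request:
arm_command([
  [[0, 0, 0, 0, 0, 0.1], [0, 0, 0, 0, 0, 0.05], [0, 0, 0, 0, 0, 0], [0, 0, 0, 0, 0, 0]],
])

```text
clock: 67.88
position: [0.6482, 0.039, 0.0844]
ee_rot: [3.021, 0.861, 0.007]
force: [7.2, 2.9, 0.9]
width: 0.598
gripper_force: 58.0
```

```bash
python3 s.py
```

```text
t 67.88 p [0.6482 0.039  0.0844] psi -58.2 w 0.0549 F [7.2 2.9 0.9] q7 -0.5
 shift [-0.0947  0.1754 -0.0158] rows 4 each [-0.0237  0.0438 -0.0039]
[ 0.76 -1.58  1.43] -1.48 [7.2 2.9 0.9]
```

Request:
arm_command([
  [[0, 0, 0, 0, 0, 0], [0, 0, 0, 0, 0, 0], [0, 0, 0, 0, 0, 0], [0, 0, 0, 0, 0, 0], [0, 0, -0.03, 0, 0, 0], [0, 0, -0.05, 0, 0, 0], [0, 0, -0.03, 0, 0, 0], [0, 0, 0, 0, 0, 0], [0, 0, 0, 0, 0, 0], [0, 0, 0, 0, 0, 0]],
], jaw=0.076, newtons=8)

```text
clock: 69.12
position: [0.6449, 0.0373, 0.1926]
ee_rot: [-3.024, -0.849, 0.003]
force: [-0.5, 1.3, -0.2]
width: 0.825
gripper_force: 0.0
```

```bash
python3 - <<'E'
from lid import *
plan(.5642,.3567,.11,-56); lid((.6453,.0376),.075,.12); lid((.5642,.3567))
E
```

```text
t 69.12 p [0.6449 0.0373 0.1926] psi -58.62 w 0.0758 F [-0.5  1.3 -0.2] q7 -0.59
 shift [ 0.0976 -0.3146  0.0828] rows 7 each [ 0.0139 -0.0449  0.0118]
 turn [-0.001   0.0016 -0.0457] rows 1 each [-0.001   0.0016 -0.0457]
lid 3932 [0.6451 0.0372] 0.0307 0.0886
lid 1216 [0.5651 0.3572] 0.0309 0.0258
```

Lid A is home (top 0.0886). Now lid C at (0.565, 0.357).

Request:
arm_command([
  [[0.0141, -0.045, 0, 0, 0, 0], [0.0141, -0.045, 0, 0, 0, 0], [0.0141, -0.045, 0, 0, 0, 0], [0.0141, -0.045, 0.015, 0, 0, 0], [0.0141, -0.045, 0.02, 0, 0, 0], [0.0141, -0.045, 0.025, 0, 0, 0], [0.0141, -0.045, 0.03, 0, 0, 0], [0, 0, 0, 0, 0, 0], [0, 0, 0, 0, 0, 0], [0, 0, 0, 0, 0, 0]],
], jaw=0.08)

```text
clock: 70.47
position: [0.5668, 0.3557, 0.1047]
ee_rot: [3.025, 0.846, 0.002]
force: [0.4, 0.2, -0.7]
width: 0.874
gripper_force: 0.0
```

Request:
arm_command([
  [[0, 0, 0, 0, 0, 0], [0, 0, 0, 0, 0, 0], [0, 0, 0, 0, 0, 0]],
])

```text
clock: 70.85
position: [0.5659, 0.3572, 0.104]
ee_rot: [-3.024, -0.849, -0.0]
force: [0.9, 0.4, -0.8]
width: 0.868
gripper_force: 0.0
```

```bash
python3 lid.py .565 .357
```

```text
t 70.85 p [0.5659 0.3572 0.104 ] psi -58.64 w 0.0797 F [ 0.9  0.4 -0.8] q7 -1.0
 shift [-0.0009 -0.0003  0.082 ] rows 2 each [-0.0004 -0.0001  0.041 ]
 turn [-1.0000e-04 -3.0000e-04 -1.1107e+00] rows 7 each [-0.     -0.     -0.1587]
lid 4467 [0.5647 0.3573] 0.0305 0.0261
t 70.9 p [0.5658 0.3573 0.104 ] psi -58.63 w 0.0804 F [0.4 0.3 0.2] q7 -1.0
 shift [-0.001  -0.0006  0.082 ] rows 2 each [-0.0005 -0.0003  0.041 ]
 turn [-0.0000e+00 -3.0000e-04 -1.1106e+00] rows 7 each [-0.     -0.     -0.1587]
```

Request:
arm_command([
  [[-0.001, -0.0006, 0.03, 0, 0, 0], [0, 0, 0.03, 0, 0, 0], [0, 0, 0.0217, 0, 0, 0], [0, 0, 0, 0, 0, 0], [0, 0, 0, 0, 0, 0]],
])

```text
clock: 71.53
position: [0.5653, 0.3573, 0.0231]
ee_rot: [3.025, 0.849, 0.002]
force: [-0.0, -0.2, 0.5]
width: 0.87
gripper_force: 0.0
```

Request:
arm_command([
  [[0, 0, 0, 0, 0, 0], [0, 0, 0, 0, 0, 0], [0, 0, 0, 0, 0, 0], [0, 0, 0, 0, 0, 0], [0, 0, 0, 0, 0, 0], [0, 0, 0, 0, 0, 0]],
], jaw=0.04, newtons=20)

```text
clock: 72.28
position: [0.5648, 0.3576, 0.0226]
ee_rot: [-3.024, -0.85, -0.001]
force: [-1.3, 0.3, 5.3]
width: 0.624
gripper_force: 20.0
```

Request:
arm_command([
  [[0, 0, -0.015, 0, 0, 0], [-0.04, 0.007, 0, 0, 0, 0], [-0.04, 0.007, 0, 0, 0, 0], [-0.033, 0.007, 0, 0, 0, 0], [0, 0, 0, 0, 0, 0], [0, 0, 0, 0, 0, 0], [0, 0, 0.0148, 0, 0, 0], [0, 0, 0, 0, 0, 0], [0, 0, 0, 0, 0, 0]],
])

```text
clock: 73.4
position: [0.4791, 0.2804, 0.0219]
ee_rot: [3.024, 0.849, -0.001]
force: [0.8, 0.4, -1.0]
width: 0.631
gripper_force: 30.8
```

Request:
arm_command([
  [[0, 0, 0, 0, 0, 0], [0, 0, 0, 0, 0, 0], [0, 0, 0, 0, 0, -0.16], [0, 0, 0, 0, 0, -0.16], [0, 0, 0, 0, 0, -0.16], [0, 0, 0, 0, 0, -0.16], [0, 0, 0, 0, 0, -0.16], [0, 0, 0, 0, 0, -0.16], [0, 0, 0, 0, 0, -0.16], [0, 0, 0, 0, 0, 0]],
], jaw=0.076)

```text
clock: 74.65
position: [0.4793, 0.2806, 0.0227]
ee_rot: [-2.112, -2.325, -0.001]
force: [0.6, -0.6, 0.3]
width: 0.829
gripper_force: 0.0
```

Request:
arm_command([
  [[0, 0, 0, 0, 0, 0], [0, 0, 0, 0, 0, 0], [0, 0, 0, 0, 0, 0], [0, 0, 0, 0, 0, 0], [0, 0, 0, 0, 0, 0]],
], jaw=0.04, newtons=8)

```text
clock: 75.28
position: [0.479, 0.2806, 0.0223]
ee_rot: [-2.111, -2.326, 0.0]
force: [-0.6, 0.6, 0.1]
width: 0.632
gripper_force: 8.0
```

Request:
arm_command([
  [[0, 0, 0, 0, 0, 0], [0, 0, 0, 0, 0, 0], [0, 0, 0, 0, 0, 0]],
], newtons=58)

```text
clock: 75.65
position: [0.479, 0.2806, 0.0223]
ee_rot: [-2.111, -2.326, 0.0]
force: [-0.2, -0.3, -0.7]
width: 0.604
gripper_force: 58.0
```

```bash
python3 -c "
from h import *
plan(.6370,.1368,.13,5)"
```

```text
t 75.65 p [0.479  0.2806 0.0223] psi 5.55 w 0.0555 F [-0.2 -0.3 -0.7] q7 0.08
 shift [-0.1584  0.1433 -0.1077] rows 5 each [-0.0317  0.0287 -0.0215]
 turn [-0.     -0.      0.0096] rows 1 each [-0.     -0.      0.0096]
```

Request:
arm_command([
  [[0, 0, -0.05, 0, 0, 0], [0, 0, -0.058, 0, 0, 0], [-0.0317, 0.0287, 0, 0, 0, 0], [-0.0317, 0.0287, 0, 0, 0, 0], [-0.0317, 0.0287, 0, 0, 0, 0], [-0.0317, 0.0287, 0, 0, 0, 0], [-0.0317, 0.0287, 0, 0, 0, 0], [0, 0, 0, 0, 0, 0], [0, 0, 0, 0, 0, 0], [0, 0, 0, 0, 0, 0]],
])

```text
clock: 76.9
position: [0.6364, 0.1382, 0.1301]
ee_rot: [-2.109, -2.327, -0.0]
force: [-0.6, 0.1, -0.8]
width: 0.602
gripper_force: 58.0
```

Request:
arm_command([
  [[0, 0, 0, 0, 0, 0], [0, 0, 0, 0, 0, 0], [0, 0, 0, 0, 0, 0]],
])

```text
clock: 77.28
position: [0.6371, 0.137, 0.1304]
ee_rot: [-2.111, -2.327, -0.0]
force: [0.4, 0.6, -0.1]
width: 0.607
gripper_force: 58.0
```

```bash
python3 -c "
from h import *
plan(.6370,.1368,.099,5.5)"
```

```text
t 77.28 p [0.6371 0.137  0.1304] psi 5.58 w 0.0557 F [ 0.4  0.6 -0.1] q7 0.26
 shift [-0.0002 -0.0001  0.0314] rows 1 each [-0.0002 -0.0001  0.0314]
 turn [ 0.     -0.0002  0.0014] rows 1 each [ 0.     -0.0002  0.0014]
```

Request:
arm_command([
  [[0, 0, 0.015, 0, 0, 0], [0, 0, 0.012, 0, 0, 0], [0, 0, 0.004, 0, 0, 0], [0, 0, 0.001, 0, 0, 0], [0, 0, 0, 0, 0, 0], [0, 0, 0, 0, 0, 0]],
])

```text
clock: 78.03
position: [0.6374, 0.1367, 0.0987]
ee_rot: [2.111, 2.326, 0.001]
force: [-0.7, 0.3, 0.1]
width: 0.601
gripper_force: 58.0
```

Request:
arm_command([
  [[0, 0, 0.0015, 0, 0, 0], [0, 0, 0.0015, 0, 0, 0], [0, 0, 0, 0, 0, 0]],
])

```text
clock: 78.4
position: [0.6371, 0.1367, 0.0952]
ee_rot: [-2.111, -2.326, 0.0]
force: [-0.8, -0.2, -0.7]
width: 0.605
gripper_force: 58.0
```

Request:
arm_command([
  [[0, 0, 0.0015, 0, 0, 0], [0, 0, 0.0015, 0, 0, 0], [0, 0, 0, 0, 0, 0], [0, 0, 0, 0, 0, 0]],
])

```text
clock: 78.9
position: [0.6374, 0.1367, 0.0929]
ee_rot: [2.111, 2.326, 0.001]
force: [-2.2, -0.2, 5.0]
width: 0.607
gripper_force: 58.0
```

Light contact at 8.6 mm above home, so it is low on a ridge. I'll turn back, rising with the ridge.

Request:
arm_command([
  [[0, 0, -0.0006, 0, 0, -0.12], [0, 0, -0.0007, 0, 0, -0.12], [0, 0, -0.0007, 0, 0, -0.12], [0, 0, 0, 0, 0, 0]],
])

```text
clock: 79.4
position: [0.6376, 0.1367, 0.0952]
ee_rot: [1.658, 2.668, 0.002]
force: [-1.7, 0.3, 6.6]
width: 0.604
gripper_force: 58.0
```

Request:
arm_command([
  [[0, 0, -0.0007, 0, 0, -0.1], [0, 0, -0.0006, 0, 0, -0.1], [0, 0, 0, 0, 0, 0]],
])

```text
clock: 79.78
position: [0.6376, 0.1368, 0.0965]
ee_rot: [1.384, 2.82, 0.002]
force: [-1.3, -0.1, 5.3]
width: 0.603
gripper_force: 58.0
```

Request:
arm_command([
  [[0, 0, -0.0006, 0, 0, -0.08], [0, 0, -0.0003, 0, 0, -0.08], [0, 0, 0, 0, 0, 0]],
])

```text
clock: 80.15
position: [0.6376, 0.1367, 0.0969]
ee_rot: [1.157, 2.92, 0.001]
force: [0.1, -0.1, 4.2]
width: 0.602
gripper_force: 58.0
```

Request:
arm_command([
  [[0, 0, 0, 0, 0, -0.08], [0, 0, 0, 0, 0, -0.08], [0, 0, 0, 0, 0, 0]],
])

```text
clock: 80.53
position: [0.6376, 0.1367, 0.0969]
ee_rot: [0.922, 3.003, 0.001]
force: [0.3, -0.6, 4.6]
width: 0.605
gripper_force: 58.0
```

Request:
arm_command([
  [[0, 0, 0, 0, 0, -0.07], [0, 0, 0, 0, 0, -0.07], [0, 0, 0, 0, 0, 0]],
])

```text
clock: 80.9
position: [0.6373, 0.1366, 0.0965]
ee_rot: [0.712, 3.06, 0.0]
force: [0.6, 0.5, 1.9]
width: 0.606
gripper_force: 58.0
```

Starting to drop off. A bit more turn, then lower.

Request:
arm_command([
  [[0, 0, 0, 0, 0, -0.06], [0, 0, 0.001, 0, 0, -0.04], [0, 0, 0.0015, 0, 0, 0], [0, 0, 0, 0, 0, 0]],
])

```text
clock: 81.4
position: [0.6369, 0.1367, 0.0937]
ee_rot: [-0.555, -3.092, 0.0]
force: [-0.4, -0.0, -0.6]
width: 0.604
gripper_force: 58.0
```

Request:
arm_command([
  [[0, 0, 0.0015, 0, 0, 0], [0, 0, 0.0015, 0, 0, 0], [0, 0, 0, 0, 0, 0]],
])

```text
clock: 81.78
position: [0.6371, 0.1367, 0.0908]
ee_rot: [-0.553, -3.092, 0.0]
force: [0.2, -0.5, 0.3]
width: 0.601
gripper_force: 58.0
```

Request:
arm_command([
  [[0, 0, 0.002, 0, 0, 0], [0, 0, 0.0015, 0, 0, 0], [0, 0, 0.0005, 0, 0, 0], [0, 0, 0, 0, 0, 0], [0, 0, 0, 0, 0, 0]],
])

```text
clock: 82.4
position: [0.6372, 0.1367, 0.0872]
ee_rot: [0.553, 3.092, 0.0]
force: [-0.0, 0.9, 1.3]
width: 0.604
gripper_force: 58.0
```

Request:
arm_command([
  [[0, 0, 0.0008, 0, 0, 0.12], [0, 0, 0.0004, 0, 0, 0.12], [0, 0, 0.0005, 0, 0, 0.12], [0, 0, 0.0005, 0, 0, 0.12], [0, 0, 0, 0, 0, 0]],
])

```text
clock: 83.02
position: [0.6376, 0.1369, 0.0851]
ee_rot: [1.271, 2.872, 0.0]
force: [-0.3, -0.8, 3.2]
width: 0.606
gripper_force: 58.0
```

```bash
python3 s.py
```

```text
t 83.03 p [0.6376 0.1369 0.0851] psi 42.27 w 0.0556 F [-0.3 -0.8  3.2] q7 0.82
 shift [-0.2348 -0.1831 -0.0148] rows 6 each [-0.0391 -0.0305 -0.0025]
[-0.07 -0.02 -0.03] -1.07 [-0.3 -0.8  3.2]
```

Request:
arm_command([
  [[0, 0, 0.0004, 0, 0, 0.12], [0, 0, 0.0004, 0, 0, 0.12], [0, 0, 0.0003, 0, 0, 0.1], [0, 0, 0, 0, 0, 0.1], [0, 0, 0, 0, 0, 0], [0, 0, 0, 0, 0, 0]],
])

```text
clock: 83.78
position: [0.6373, 0.1371, 0.0841]
ee_rot: [1.862, 2.53, 0.0]
force: [-1.3, 0.0, 4.6]
width: 0.604
gripper_force: 58.0
```

```bash
python3 s.py
```

```text
t 83.78 p [0.6373 0.1371 0.0841] psi 17.31 w 0.0554 F [-1.3  0.   4.6] q7 0.47
 shift [-0.2904 -0.0667 -0.016 ] rows 6 each [-0.0484 -0.0111 -0.0027]
[-0.03  0.35  0.83] -1.04 [-1.3  0.   4.6]
```

Request:
arm_command([
  [[0, 0, 0, 0, 0, 0.1], [0, 0, 0, 0, 0, 0.1], [0, 0, 0, 0, 0, 0], [0, 0, 0, 0, 0, 0]],
])

```text
clock: 84.28
position: [0.6375, 0.1355, 0.0842]
ee_rot: [2.106, 2.329, -0.001]
force: [-1.1, -3.0, 4.9]
width: 0.599
gripper_force: 58.0
```

```bash
python3 s.py
```

```text
t 84.28 p [0.6375 0.1355 0.0842] psi 5.78 w 0.055 F [-1.1 -3.   4.9] q7 0.3
 shift [-0.2963 -0.0074 -0.0153] rows 6 each [-0.0494 -0.0012 -0.0025]
[-0.8   0.3   1.09] -1.13 [-1.1 -3.   4.9]
```

Firm stop reached (torque saturated at 1.1 N·m, height at home). Release and inspect everything.

Request:
arm_command([
  [[0, 0, 0, 0, 0, 0], [0, 0, 0, 0, 0, 0], [0, 0, 0, 0, 0, 0], [0, 0, 0, 0, 0, 0], [0, 0, -0.03, 0, 0, 0], [0, 0, -0.05, 0, 0, 0], [0, 0, -0.05, 0, 0, 0], [-0.04, -0.03, -0.03, 0, 0, 0], [-0.05, -0.03, 0, 0, 0, 0], [-0.05, -0.03, 0, 0, 0, 0]],
], jaw=0.076, newtons=8)

```text
clock: 85.52
position: [0.5605, -0.0127, 0.2443]
ee_rot: [2.11, 2.327, 0.002]
force: [-0.2, -0.4, 0.2]
width: 0.828
gripper_force: 0.0
```

Request:
arm_command([
  [[-0.05, -0.03, 0, 0, 0, 0], [-0.04, 0, 0, 0, 0, 0], [0, 0, 0, 0, 0, 0], [0, 0, 0, 0, 0, 0], [0, 0, 0, 0, 0, 0]],
])

```text
clock: 86.15
position: [0.5403, -0.1023, 0.2435]
ee_rot: [-2.108, -2.328, -0.0]
force: [-0.3, 1.0, 0.7]
width: 0.829
gripper_force: 0.0
```

```bash
python3 - <<'E'
import kf
from lid import *
for c in ((.6370,.1368),(.6453,.0376),(.6616,-.1615)): lid(c,.075,.12)
W,px,ok=wrist(); cv2.imwrite("pics/end.png",px[:,:,::-1])
E
```

```text
t 86.15 p [ 0.5403 -0.1023  0.2435] psi 5.68 w 0.0761 F [-0.3  1.   0.7] q7 0.55
 shift [0.0299 0.0299 0.1955] rows 4 each [0.0075 0.0075 0.0489]
 turn [-0.0004 -0.0005  0.0171] rows 1 each [-0.0004 -0.0005  0.0171]
-0.0602 214 ((-87.38251495361328, -60.41973876953125), (19.934751510620117, 12.17026424407959), 0.7040231227874756)
 front edge -0.02166678079779309 plate z front 0.0261
 rear edge -0.10051102423029946 z 0.02403889936638147
 wall y -0.1107 -0.0101
 rear edge 0.11388363393833094 z 0.02380516759287793
 wall y 0.1039 0.1279
lid 176 [0.6414 0.1127] 0.0182 0.0837
lid 2678 [0.6443 0.0369] 0.0311 0.0884
lid 928 [ 0.6619 -0.159 ] 0.0298 0.0882
```

View pics/end.png

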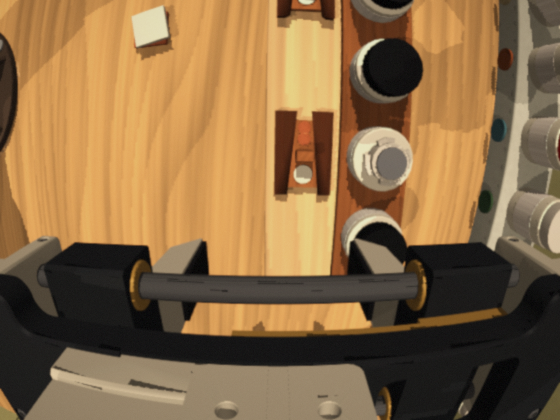

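Two lids are on at (390,68) and (375,240), jar 3 is open at (385,160), and key 2 is seated. Jar 1 is at the image edge, so I'll check it with the top camera.

```bash
python3 - <<'E'
from h import *
for n in("top","scene"):
    P,px,ok=cloud(n)
    for c in ((.6370,.1368),(.6453,.0376),(.6616,-.1615)):
        m=ok&(np.hypot(P[...,0]-c[0],P[...,1]-c[1])<.022)&(P[...,2]>.07)&(P[...,2]<.12); print(n,c,m.sum(),np.median(P[m][:,2]).round(4))
    for c in ((.5494,.1447),(.5670,-.0695)):
        m=ok&(np.hypot(P[...,0]-c[0],P[...,1]-c[1])<.025)&(P[...,2]>.044)&(P[...,2]<.06); print(" fin",c,m.sum(),P[m].mean(0).round(4) if m.any() else 0)
E
```

```text
top (0.637, 0.1368) 217 0.0881
top (0.6453, 0.0376) 211 0.0878
top (0.6616, -0.1615) 0 nan
 fin (0.5494, 0.1447) 31 [0.5459 0.1431 0.0512]
 fin (0.567, -0.0695) 0 0
scene (0.637, 0.1368) 95 0.0877
scene (0.6453, 0.0376) 118 0.0873
scene (0.6616, -0.1615) 166 0.0873
 fin (0.5494, 0.1447) 22 [0.5495 0.1397 0.0501]
 fin (0.567, -0.0695) 31 [ 0.5668 -0.0741  0.0495]
  return _methods._mean(a, axis=axis, dtype=dtype,
  ret = ret.dtype.type(ret / rcount)
```

All three lids are at home height and both keys are at their seats, so I'm handing in.

```bash
python3 -c "
from cell import arm
print(arm.sign_off())"
```

```text
the job is handed in; nothing more can be done
None
```

The job is handed in: the three lids present are screwed home on jars 1, 2 and 4, both keys are wedged in their ways within 1 mm of seat, the bystanders were not handled, and the sign-off returned no verdict; one push on jar 2 read 46 N through the gripped lid.

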